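Load the inspection carousel and set its height with the lab jack

TASK

Set the white carousel on the lab jack, turned so that its four holes drop over the studs, and lay every glass test piece (two to four are there) flat on it, one on each blue pad. Then push the jack's carriage along its rail to the far stop, under the inspection head, turn the jack's knob until the carousel's handle just lifts the head's spring feeler, by 1 to 4 mm (the green band shows, no red), and last press the green start button. Leave the carousel, pieces, carriage and jack like that, do not jam the feeler up, and leave the dropping bottle, timer and booklet where they are.

Things in the scene. Friction and masses are not known exactly. Their poses are not given: they have to be found in the camera images.
- carousel: Loose white round plate, 164 mm across, 8 mm thick, 3 mm rim 16 mm high, 0.3 kg; origin under its centre. Four 10 mm holes 55 mm out on its +x, +y, -x, -y axes (fits the studs in 4 headings). Black bar handle in the middle, 44 mm long along x, 12 mm thick along y, reaching from 8 to 44 mm above the underside. Blue pads 32 x 50 mm centred 46 mm out on the diagonals (45, 135 .. degrees), 50 mm side across the diagonal
- handle_top (a point): Centre of the top of the carousel's handle, 44 mm above the plate's underside; the feeler's foot rests here in the end
- plate_top (a point): Centre of the upper face of the jack's lifting plate (aluminium, 140 mm square); axes along its sides. Fully down (75 mm above the worktop) at the start; rises up to 42 mm. Four steel studs, 6 mm thick, 7 mm high, tapered, stand 55 mm out on its +x, +y, -x, -y axes. The seated carousel's underside lies on this face
- jack_knob (a joint): Turn of the jack's knob, rad: 0 fully down, grows clockwise seen from above up to 8.4; the plate rises 5 mm per rad and stays where it is left. Needs about 0.15 N m
- jack_knob_grip (a point): On the knob's upright axis at the height to grip it, 112 mm above the worktop, 145 mm from the plate's centre along the plate's -x axis (towards the robot); it travels with the carriage. The knob is a black upright bar 45 mm long along this frame's x, 14 mm thick along its y, free for 23 mm below and 7 mm above this point, over a round disc 48 mm across. The frame turns with the knob
- carriage (a joint): Travel of the jack's carriage along its rail, m: 0 at the near end (loading place, where it starts), 0.170 at the far stop, where the feeler stands right over the middle of the jack. Moves straight along the lifting plate's +x axis against about 6 N of friction; stays where it is left. Push or pull it by the knob or the grey box under the knob (46 mm square, top 75 mm above the worktop)
- feeler (a joint): Lift of the spring feeler, m: 0 hanging free, up to 0.012 when jammed; soft spring, about 0.12 N per mm. A green band shows above the head for the first 4.5 mm, then red
- feeler_foot (a point): Centre of the underside of the feeler's brass foot (18 mm across), under the ring light of the head, a bracket over the far end of the rail; its height above the worktop differs from start to start (about 139 to 149 mm hanging free); the ring light, 52 mm across, starts 11 mm above the foot
- start_button (a joint): Press of the green start button, m: 0 up, 0.006 fully down (about 5 N), springs back; it counts as pressed beyond 0.004
- start_button_top (a point): Centre of the top of the green button, 26 mm across, about 72 mm above the worktop, on a grey box at the right of the rail; pressed straight down
- piece_0: Glass test piece in its case, a flat block 26 mm (its x) by 44 mm (its y) by 14 mm high, 60 g. Origin: centre of its underside. May be absent
- piece_1: Glass test piece in its case, a flat block 26 mm (its x) by 44 mm (its y) by 14 mm high, 60 g. Origin: centre of its underside. May be absent
- piece_2: Glass test piece in its case, a flat block 26 mm (its x) by 44 mm (its y) by 14 mm high, 60 g. Origin: centre of its underside. May be absent
- piece_3: Glass test piece in its case, a flat block 26 mm (its x) by 44 mm (its y) by 14 mm high, 60 g. Origin: centre of its underside. May be absent
- dropper: Bystander: dropping bottle with red teat, 42 mm across, 112 mm high, origin under its centre
- timer: Bystander: small white countdown timer, 36 x 68 x 61 mm, origin under its centre
- tissue: Bystander: yellow booklet of lens tissue, 68 x 100 x 8 mm, origin under its centre
Not all that is in view belongs to the job. Of the things like the carousel, leave any that is purple; of the rest the larger one is meant.

How it is judged:
On the way, in this order (a step that is already met when the one before it is completed fails the run):
1. the carousel is seated on the jack's studs and every test piece lies flat on it (horizontal distance between carousel and plate_top below 0.004 m and z of carousel in the frame of plate_top between -0.003 and 0.0025 m and angle between carousel's own z axis and vertical below 0.04 rad and horizontal distance between each of piece_0, piece_1, piece_2, piece_3 and carousel below 0.066 m and z of piece_0 in the frame of carousel between 0.0055 and 0.0115 m and angle between each of piece_0, piece_1, piece_2, piece_3's own z axis and vertical below 0.1 rad and z of piece_1 in the frame of carousel between 0.0055 and 0.0115 m and z of piece_2 in the frame of carousel between 0.0055 and 0.0115 m and z of piece_3 in the frame of carousel between 0.0055 and 0.0115 m), for 0.2 s.
2. the carriage with the jack is pushed home under the inspection head (value of joint carriage above 0.165 m), for 0.2 s.
3. the jack is raised until the carousel's handle lifts the feeler by 0.4 to 4.5 mm, carriage still home (value of joint carriage above 0.165 m and value of joint feeler between 0.0004 and 0.0045 m and horizontal distance between carousel and plate_top below 0.004 m and z of carousel in the frame of plate_top between -0.003 and 0.0025 m and angle between carousel's own z axis and vertical below 0.04 rad), for 0.2 s.
4. the green start button is pressed (value of joint start_button above 0.004 m), for 0.05 s.
At the end, for the whole second after the job is handed in: Carousel seated (within 4 mm of the plate centre, 2.5 mm of its face, 0.04 rad of level); each piece present flat on it, centre within 66 mm of the middle; carriage within 5 mm of its far stop; feeler lifted 0.4 to 4.5 mm; button pressed and up again; all released and at rest (all of step 3 and horizontal distance between each of piece_0, piece_1, piece_2, piece_3 and carousel below 0.066 m and z of piece_0 in the frame of carousel between 0.0055 and 0.0115 m and angle between each of piece_0, piece_1, piece_2, piece_3's own z axis and vertical below 0.1 rad and z of piece_1 in the frame of carousel between 0.0055 and 0.0115 m and z of piece_2 in the frame of carousel between 0.0055 and 0.0115 m and z of piece_3 in the frame of carousel between 0.0055 and 0.0115 m and value of joint start_button below 0.002 m and linear speed of carousel below 0.02 m/s); the robot touches nothing.
It fails at once if the feeler is jammed up by more than 9 mm (value of joint feeler above 0.009 m).
It fails at once if the dropping bottle is moved by more than 30 mm (distance of dropper from where it was at the start of the episode above 0.03 m).
It fails at once if the timer is moved by more than 30 mm (distance of timer from where it was at the start of the episode above 0.03 m).
It fails at once if the booklet is moved by more than 30 mm (distance of tissue from where it was at the start of the episode above 0.03 m).
Of piece_0, piece_1, piece_2, piece_3 only 2 to 4 are there at a start; the rules pass over those that are not, and their reading is None.
At some moment in a run one of piece_0, piece_1, piece_2, piece_3 may be knocked a few centimetres aside while the robot is not near it.
Once in a run the grip may slacken for a moment while it holds something.
It also fails if it takes over 210 s, if anything falls off the work surface, if the arm or the gripper's body presses on something with over 40 N, if the wrist force passes 120 N, or if a joint passes its speed limit or range.

ROBOT

A 6-joint arm with a two-finger parallel gripper is mounted at the origin on the work surface; the furniture and walls round the work are solid. World frame = base frame: x ahead of the robot, y to its left, z up, the work surface at z = 0. Lengths are in m, angles in rad, forces in N, time in s.
With the tool pointing down it reaches from about 0.3 to 1 m from the base axis. Payload 5.1 kg.
Tool frame: the origin (TCP) lies at the very end of the fingers, on their centre line; the grasp point (between the pads) lies 19 mm behind it; z points along the fingers, y is the line along which they close (so a half turn about z gives the same grasp; the last joint's range is limited). The gripper opens to 95 mm and grips with 3 to 60 N. Pads are 20 mm wide; open, the fingers measure 119 mm over their backs; the gripper's body (75 mm by 180 mm) begins 59 mm behind the grasp point.
Start: joints at [-1.43, 0.124, 1.65, -0, 1.367, -0.083], TCP at [0.144, -0.634, 0.215] pointing down, gripper open.
Joint ranges: [-2.61, 2.61], [-1.02, 2.33], [0.03, 2.71], [-1.35, 4.49], [0.32, 2.68], [-2.91, 2.91]. Speed limits (rad/s): [2.57, 2.57, 3.14, 3.14, 3.14, 3.14].

INTERFACE

Orientations are given as a rotation vector (axis times angle).
In Python, from rig import manip, optics gives the robot as it stands.
- The arm moves only by the tool play_rows, never from a script. Its argument "steps" is one flat list of numbers, 7 for each row, row after row: the closure in counts, from 0 (fully open) to 255 (shut), then the shift along the tool's x, y, z in mm, then the turn, a rotation vector about the tool's x, y, z in rad. A call has 1 to 5 rows; each row is the pose to reach, as a shift and turn from the pose commanded when the call began, along the tool's axes at that moment; what a row does not reach only later rows make up. A row lasts 1/10 s, in which the tool goes at most 50 mm and 8.59 degrees, less where a joint would pass 70% of its speed; a pose out of reach is approached as far as the arm can. A call with a gripper value outside its range is refused whole. The fingers move at their own pace and stop on an object; the grip force is fixed at half the most. Time passes only in rows, so rows that repeat a pose let the fingers close. It gives the time, the measured TCP pose, the force, the opening and the grip force at its end, in the units of the state.
- manip.state(): the state, without advancing time (a new reading comes with each control period).
- optics.camera(name): name is "scene" or "side" or "wrist"; returns a dict with "image" (400x640x3 uint8, blue, green, red), "fx", "fy", "cx", "cy" (pixels), "extrinsics" (4x4, takes a point from camera to world coordinates). Camera axes: x right, y up, looking along -z (the intrinsics and any distortion apply to the point x, -y, -z); pixel columns grow to the right and rows downward; lengths in m; the calibration is good to about 2 mm. The wrist camera is an equidistant fisheye: a pixel r from the principal point sees the ray r / f radians off the axis. A picture is of the moment at which its call begins. There is no depth.
- manip.finish_job(): hands the job in; it is judged then, once.
The state is a dict: "t": time; "joint_positions": joint angles; "dq": joint speeds; "tau": joint torques, N m; "eef_pos": TCP position; "ee_rot": TCP orientation; "ft_force": force on the tool from outside, world axes, zero at the start; "torque": the same for the moment, N m; "gripper_width": opening from 0.0 (shut) to 1.0 (fully open); "grip_force": force on a finger pad.
Only numpy, scipy, OpenCV 4.12 (cv2) and the standard library are available. Lean on these libraries where they do the work, as an engineer would, in place of code of your own. Each camera call takes 0.05 s, during which the arm holds its last target. There are 200 camera calls.

## Working session

There is one attempt and no reset: what is moved stays moved. The work goes in short steps, Python scripts to look and compute and a tool call to move; the robot and the scene stay as the last step left them, time stands still between calls to the robot, and variables do not carry over. Pictures are saved under pics/ and viewed, at most 14 in all, crops included, and the job is handed in when it is done.

Besides the shell and the picture viewer there is one more tool, called after "Call:" as name(argument=value, ...), one argument or row to a line, values as JSON. play_rows: Moves the arm, as the interface text tells. Its arguments: {"type":"object","properties":{"steps":{"type":"array"}},"required":["steps"]}

```bash
ls; mkdir -p pics; cat > h.py <<'E'
import numpy as np, cv2
from rig import manip, optics
from scipy.spatial.transform import Rotation as R
def ray(c,u,v):
    x=(u-c["cx"])/c["fx"]; y=(v-c["cy"])/c["fy"]
    if c.get("fish"):
        r=np.hypot(x,y); s=np.sin(r)/r if r>1e-9 else 1.; d=np.array([x*s,-y*s,-np.cos(r)])
    else: d=np.array([x,-y,-1.])
    E=np.array(c["extrinsics"]); d=E[:3,:3]@d
    return E[:3,3],d/np.linalg.norm(d)
def cam(n,save=None):
    c=optics.camera(n); c["fish"]=(n=="wrist"); c["image"]=np.array(c["image"],np.uint8)
    if save: cv2.imwrite("pics/"+save,c["image"])
    return c
def onz(c,u,v,z):
    o,d=ray(c,u,v); return o+d*(z-o[2])/d[2]
def tri(*rays):
    A=np.zeros((3,3));b=np.zeros(3)
    for o,d in rays:
        P=np.eye(3)-np.outer(d,d);A+=P;b+=P@o
    p=np.linalg.solve(A,b)
    return p,[np.linalg.norm((np.eye(3)-np.outer(d,d))@(p-o)) for o,d in rays]
def proj(c,p):
    E=np.array(c["extrinsics"]); q=E[:3,:3].T@(np.array(p)-E[:3,3])
    x,y,z=q[0],-q[1],-q[2]
    if c.get("fish"):
        r=np.hypot(x,y); t=np.arctan2(r,z); k=t/r if r>1e-9 else 1/z
        return c["cx"]+c["fx"]*x*k, c["cy"]+c["fy"]*y*k
    return c["cx"]+c["fx"]*x/z, c["cy"]+c["fy"]*y/z
def mv(p,yaw=None):
    """tool-frame shift mm & turn needed to reach world p with tool down at yaw of tool x"""
    s=manip.state(); r=R.from_rotvec(s["ee_rot"])
    sh=r.inv().apply(np.array(p)-s["eef_pos"])*1000
    t=np.zeros(3)
    if yaw is not None:
        tgt=R.from_matrix(np.array([[np.cos(yaw),np.sin(yaw),0],[np.sin(yaw),-np.cos(yaw),0],[0,0,-1]]).T)
        t=(r.inv()*tgt).as_rotvec()
    return np.round(sh,1),np.round(t,4)
E
python3 - <<'E'
from h import *
for n in("scene","side","wrist"):
    c=cam(n,n+"0.png"); print(n,c["fx"],c["cx"],c["cy"],np.round(c["extrinsics"],3).tolist(),c.keys())
s=manip.state();print(s, R.from_rotvec(s["ee_rot"]).as_matrix().round(3))
E
```

```text
pics
scene 400.92669794009856 320.32630835648854 207.62881309800903 [[0.88, 0.27, -0.391, 0.108], [-0.475, 0.475, -0.741, -0.967], [-0.014, 0.838, 0.546, 0.674], [0.0, 0.0, 0.0, 1.0]] dict_keys(['image', 'fx', 'fy', 'cx', 'cy', 'extrinsics', 'fish'])
side 444.55281541071037 323.6808962377179 203.691116841775 [[0.933, 0.134, -0.335, 0.011], [-0.36, 0.398, -0.843, -1.44], [0.02, 0.907, 0.42, 0.709], [0.0, 0.0, 0.0, 1.0]] dict_keys(['image', 'fx', 'fy', 'cx', 'cy', 'extrinsics', 'fish'])
wrist 309.70691628693146 318.5554826380919 197.5125570847918 [[0.221, 0.946, 0.237, 0.211], [-0.975, 0.215, 0.052, -0.62], [-0.002, -0.243, 0.97, 0.383], [0.0, 0.0, 0.0, 1.0]] dict_keys(['image', 'fx', 'fy', 'cx', 'cy', 'extrinsics', 'fish'])
{'t': 0.15, 'joint_positions': array([-1.42961165e+00,  1.24384920e-01,  1.65136002e+00, -1.07084847e-05,
        1.36749818e+00, -8.26008213e-02]), 'dq': array([-1.49070666e-05, -2.41147286e-03, -5.94397696e-03, -1.02406648e-03,
       -3.64219179e-05,  7.83411042e-04]), 'tau': array([ 8.78559931e-04, -4.18194401e+01, -3.60471582e+01,  7.75129488e-02,
        4.68131213e-02, -9.97329016e-05]), 'eef_pos': array([ 0.14414694, -0.63330169,  0.21365042]), 'ee_rot': array([-3.12030729e+00, -3.50607596e-01,  9.23461904e-05]), 'ft_force': array([-0.565141  ,  0.18867041, -0.81691017]), 'torque': array([-0.02751725,  0.00085114,  0.00163058]), 'grip_force': 0.0, 'gripper_width': 1.0024601804716182} [[ 0.975  0.222 -0.   ]
 [ 0.222 -0.975  0.002]
 [ 0.    -0.002 -1.   ]]
```

View pics/scene0.png

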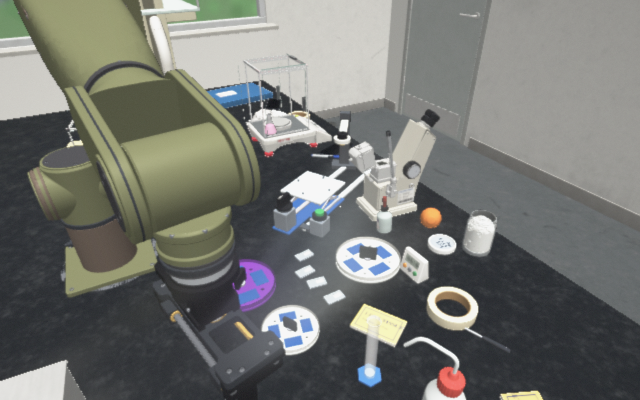

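View pics/side0.png

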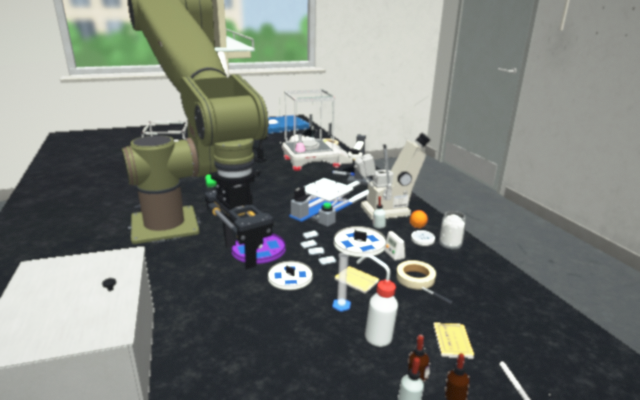

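Scene view: the larger white carousel is at (367,258), with the timer right of it at (414,264). Four pieces lie at (304,256), (305,272), (317,283) and (334,297). The jack plate is at (313,188), the knob at (284,203), the button at (320,214) and the head near (362,158). In the side view the carousel is at (360,241).

```bash
python3 - <<'E'
from h import *
a=cv2.imread("pics/scene0.png"); 
c=cv2.resize(a[110:310,240:460],None,fx=3.6,fy=3,interpolation=cv2.INTER_CUBIC)
cv2.imwrite("pics/crop1.png",c)
S=cam("scene");D=cam("side")
for z,n,u,v in[(.016,"car",367,258),(.014,"p",304,256),(.014,"p",305,272),(.014,"p",317,283),(.014,"p",334,297),(.078,"plate",313,188),(.12,"knob",284,198),(.072,"btn",320,211),(.0,"timer",414,275),(0,"drop",385,230),(.008,"tissue",379,324)]:
    print(n,onz(S,u,v,z).round(3))
for n,u,v,u2,v2 in[("car",367,258,360,241),("plate",313,188,327,187),("knob",284,196,297,190),("btn",320,210,327,205)]:
    p,e=tri(ray(S,u,v),ray(D,u2,v2));print(n,p.round(3),np.round(e,3))
E
```

```text
car [ 0.571 -0.336  0.016]
p [ 0.437 -0.25   0.014]
p [ 0.412 -0.305  0.014]
p [ 0.42  -0.352  0.014]
p [ 0.432 -0.41   0.014]
plate [ 0.566 -0.055  0.078]
knob [ 0.443 -0.128  0.12 ]
btn [ 0.53  -0.165  0.072]
timer [ 0.646 -0.43   0.   ]
drop [ 0.694 -0.245  0.   ]
tissue [ 0.479 -0.518  0.008]
car [ 0.584 -0.319 -0.002] [0.001 0.001]
plate [ 0.561 -0.072  0.091] [0.004 0.004]
knob [ 0.444 -0.115  0.116] [0.005 0.005]
btn [ 0.543 -0.137  0.054] [0.002 0.002]
```

View pics/crop1.png

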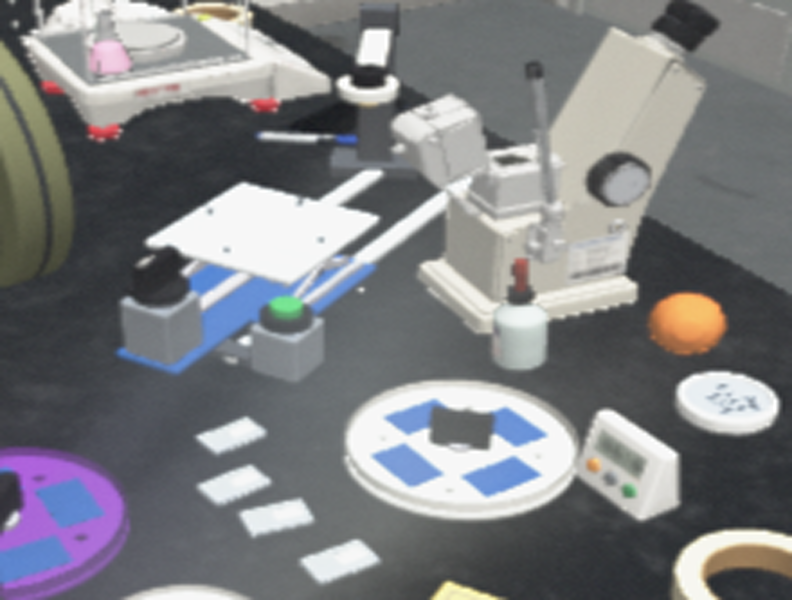

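Upscaled crop: clear view of the jack, with its knob at lower left. The ring light and head are at about scene pixel (342,137). The rail runs up and right, about +0.5 rad. I'll bring the wrist camera over the work area.

```bash
python3 - <<'E'
from h import *
print(mv([.50,-.28,.26]))
E
```

```text
(array([ 425.4, -265.8,  -45.7]), array([0., 0., 0.]))
```

Call:
play_rows(
  steps=[0,40,-25,-10,0,0,0,0,85,-53,-20,0,0,0,0,128,-80,-30,0,0,0,0,170,-106,-40,0,0,0,0,213,-133,-46,0,0,0],
)

```text
t: 0.75
eef_pos: [0.3185, -0.4606, 0.2607]
ee_rot: [3.121, 0.35, 0.001]
ft_force: [1.4, -0.1, 0.4]
gripper_width: 1.002
grip_force: 0.0
```

Call:
play_rows(
  steps=[0,42,-26,0,0,0,0,0,85,-53,0,0,0,0,0,128,-80,0,0,0,0,0,170,-106,0,0,0,0,0,212,-133,0,0,0,0],
)

```text
t: 1.25
eef_pos: [0.4951, -0.2841, 0.2599]
ee_rot: [3.122, 0.351, 0.0]
ft_force: [1.1, -0.4, 0.7]
gripper_width: 1.001
grip_force: 0.0
```

Call:
play_rows(
  steps=[0,0,0,0,0,0,0,0,0,0,0,0,0,0],
)

```text
t: 1.45
eef_pos: [0.4944, -0.2849, 0.2595]
ee_rot: [3.121, 0.355, -0.001]
ft_force: [-0.8, -0.5, 1.2]
gripper_width: 0.996
grip_force: 0.0
```

```bash
python3 - <<'E'
from h import *
c=cam("wrist","w1.png"); print(manip.state()["eef_pos"])
E
```

```text
[ 0.49372636 -0.28578389  0.25954232]
```

View pics/w1.png

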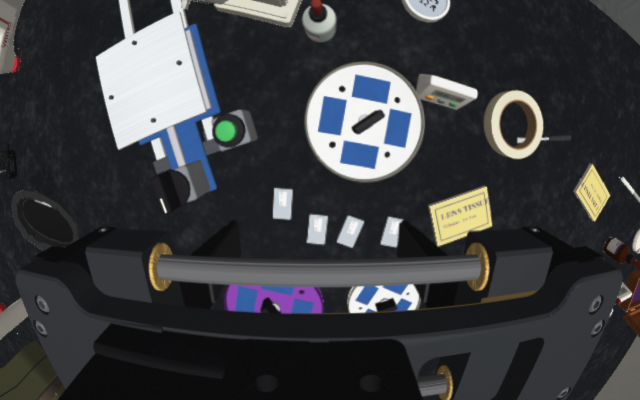

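Wrist view 1: carousel at (365,121) with its handle tilted. The four pieces are at (282,204), (317,229), (350,232) and (392,232). The plate is centred at about (152,80) with its four studs visible, the knob is at (172,190) and the button at (226,130). I'll shift for a second view and triangulate.

Call:
play_rows(
  steps=[0,-25,20,0,0,0,0,0,-60,45,0,0,0,0,0,-95,70,0,0,0,0,0,-110,80,0,0,0,0,0,-110,80,0,0,0,0],
)

```text
t: 2.0
eef_pos: [0.4014, -0.391, 0.2597]
ee_rot: [3.123, 0.341, -0.001]
ft_force: [1.1, 0.3, 0.6]
gripper_width: 1.006
grip_force: 0.0
```

```bash
cat > det.py <<'E'
from h import *
def blobs(mask,amin,amax):
    cs,_=cv2.findContours(mask.astype(np.uint8)*255,cv2.RETR_EXTERNAL,cv2.CHAIN_APPROX_NONE)
    out=[]
    for k in cs:
        a=cv2.contourArea(k)
        if amin<a<amax:
            m=cv2.moments(k); out.append((m["m10"]/m["m00"],m["m01"]/m["m00"],a,k))
    return out
def rect(c,k,z):
    P=np.array([onz(c,u,v,z)[:2] for u,v in k[:,0,:].astype(float)])*1000
    (x,y),(w,h),a=cv2.minAreaRect(P.astype(np.float32))
    if w>h: a+=90   # a = direction of short side+... w short
    w,h=min(w,h),max(w,h)
    return x/1000,y/1000,w,h,(a)%180   # a: dir of short side in deg
E
cat > a.py <<'E'
from det import *
import sys
c=cam("wrist",sys.argv[1])
np.save("pics/c_"+sys.argv[1]+".npy",c,allow_pickle=True)
E
python3 a.py w2.png
python3 - <<'E'
from det import *
# reconstruct w1 camera from its hand-eye and same state
c2=np.load("pics/c_w2.png.npy",allow_pickle=True).item()
s=manip.state(); print(s["eef_pos"],s["ee_rot"])
T=np.eye(4);T[:3,:3]=R.from_rotvec(s["ee_rot"]).as_matrix();T[:3,3]=s["eef_pos"]
H=np.linalg.inv(T)@c2["extrinsics"]; np.save("H.npy",H)
T1=np.eye(4);T1[:3,:3]=R.from_rotvec([3.121,.355,-.001]).as_matrix();T1[:3,3]=[ 0.49372636,-0.28578389,0.25954232]
c1=dict(c2);c1["extrinsics"]=T1@H;c1["image"]=cv2.imread("pics/w1.png")
np.save("pics/c_w1.png.npy",c1,allow_pickle=True)
for c in(c1,c2):
    I=c["image"];hsv=cv2.cvtColor(I,cv2.COLOR_BGR2HSV);h,s_,v=cv2.split(hsv)
    print("blue",[(round(b[0],1),round(b[1],1),b[2]) for b in blobs((h>100)&(h<125)&(s_>120)&(v>60),60,6000)])
    print("green",[(round(b[0],1),round(b[1],1),b[2]) for b in blobs((h>45)&(h<80)&(s_>120)&(v>60),60,6000)])
    print("lite",[(round(b[0],1),round(b[1],1),b[2]) for b in blobs((s_<45)&(v>130),150,20000)])
E
```

```text
[ 0.40248212 -0.38987557  0.2597291 ] [-3.12263104e+00 -3.43130878e-01 -9.05162629e-05]
blue [(402.6, 304.9, 96.0), (301.7, 306.4, 211.0), (366.5, 294.3, 187.5), (280.1, 289.4, 136.0), (245.6, 299.7, 419.5), (396.6, 288.1, 89.5), (358.9, 154.3, 670.0), (163.3, 146.3, 310.0), (397.2, 127.9, 641.0), (331.8, 115.3, 703.5), (370.7, 88.7, 679.5), (198.3, 117.9, 1727.5)]
green [(225.5, 130.6, 345.0)]
lite [(381.7, 297.9, 869.5), (390.9, 232.1, 382.0), (350.0, 231.2, 467.5), (316.9, 228.8, 471.0), (282.0, 203.3, 506.0), (158.0, 148.4, 182.5), (208.0, 126.9, 170.0), (517.1, 124.3, 2681.5), (451.5, 88.5, 641.5), (363.3, 121.5, 10394.5), (320.3, 21.9, 435.0), (428.8, 8.5, 643.5), (262.7, 8.8, 996.5), (152.2, 79.6, 10689.0)]
blue [(323.8, 254.2, 203.5), (355.8, 246.3, 260.0), (247.4, 245.5, 363.5), (189.1, 234.6, 497.0), (314.9, 227.1, 284.0), (346.4, 217.2, 287.5), (219.2, 213.1, 568.5), (452.0, 204.1, 350.5), (297.3, 70.7, 687.0), (109.8, 67.8, 328.5), (141.6, 68.5, 1220.5), (336.3, 43.8, 658.5), (269.4, 35.2, 620.5), (308.4, 8.9, 583.0), (158.7, 17.6, 209.5)]
green [(22.4, 254.4, 367.0), (163.6, 47.5, 289.5)]
lite [(598.5, 242.2, 170.5), (14.4, 219.8, 639.5), (333.7, 225.9, 3273.5), (560.5, 215.5, 671.0), (49.1, 201.5, 617.5), (633.9, 191.1, 209.0), (336.3, 151.6, 567.0), (290.3, 151.1, 564.5), (255.8, 149.5, 539.5), (220.8, 123.6, 513.0), (470.1, 40.2, 3221.5), (393.4, 8.3, 330.5), (302.1, 48.2, 8154.5), (103.8, 31.7, 4831.0)]
```

View pics/w2.png

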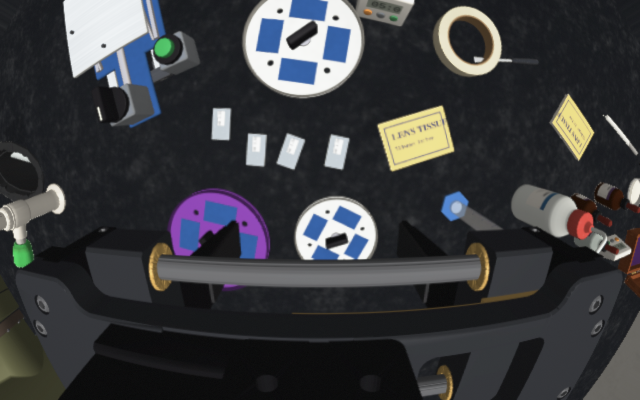

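Wrist view 2: the same layout shifted; the pieces are at (221,124), (256,150), (290,151) and (336,152). I'll triangulate.

```bash
python3 - <<'E'
from det import *
c1=np.load("pics/c_w1.png.npy",allow_pickle=True).item();c2=np.load("pics/c_w2.png.npy",allow_pickle=True).item()
def t2(n,a,b):
    p,e=tri(ray(c1,*a),ray(c2,*b));print(n,p.round(4),round(e[0]*1000,1));return p
t2("P0",(282,203.3),(220.8,123.6));t2("P1",(316.9,228.8),(255.8,149.5));t2("P2",(350,231.2),(290.3,151.1));t2("P3",(390.9,232.1),(336.3,151.6))
a=[t2("pad",x,y) for x,y in[((358.9,154.3),(297.3,70.7)),((397.2,127.9),(336.3,43.8)),((331.8,115.3),(269.4,35.2)),((370.7,88.7),(308.4,8.9))]]
t2("green",(225.5,130.6),(163.6,47.5))
I=c1["image"];h,s,v=cv2.split(cv2.cvtColor(I,cv2.COLOR_BGR2HSV))
B=blobs((h>100)&(h<125)&(s>120)&(v>60),600,720)
pc=np.array([onz(c1,b[0],b[1],.008)[:2] for b in B]);print("carousel c",pc.mean(0),"pad dirs",np.degrees(np.arctan2(*(pc-pc.mean(0)).T[::-1])),"r",np.linalg.norm(pc-pc.mean(0),axis=1))
L=blobs((s<45)&(v>130),150,20000)
for b in L:
    if 9000<b[2] and b[0]<200: print("plate",np.round(rect(c1,b[3],.075),4))
    if 9000<b[2] and b[0]>200:
        P=np.array([onz(c1,u,w,.016)[:2] for u,w in b[3][:,0,:].astype(float)]).astype(np.float32); print("disc",cv2.minEnclosingCircle(P))
I2=c2["image"];h2,s2,v2=cv2.split(cv2.cvtColor(I2,cv2.COLOR_BGR2HSV))
for b in blobs((s2<45)&(v2>130),450,600):
    if 100<b[1]<170: print("piece",np.round(rect(c2,b[3],.014),4))
# studs
roi=np.zeros(v.shape,bool);m=np.zeros(v.shape,np.uint8)
k=[b[3] for b in L if b[2]>9000 and b[0]<200][0];cv2.drawContours(m,[cv2.convexHull(k)],-1,255,-1);m=cv2.erode(m,np.ones((7,7)))
st=blobs((m>0)&(v<140),2,100)
sp=np.array([onz(c1,b[0],b[1],.0785)[:2] for b in st]);print("studs",sp.round(4),[b[2] for b in st],sp.mean(0))
k=cv2.drawContours(np.zeros_like(m),[],-1,255);d=(v<45)
for b in blobs((np.hypot(*(np.mgrid[0:400,0:640][::-1]-np.array([369,121])[:,None,None]))<30)&(v<90),50,3000): print("handle",b[:3],onz(c1,b[0],b[1],.044),rect(c1,b[3],.044))
E
```

```text
P0 [ 0.4403 -0.2489  0.0216] 0.1
P1 [ 0.4148 -0.3036  0.0215] 0.1
P2 [ 0.4221 -0.3496  0.0231] 0.0
P3 [ 0.4337 -0.4084  0.0227] 0.9
pad [ 0.5288 -0.3356  0.0177] 0.1
pad [ 0.5762 -0.3777  0.0182] 0.0
pad [ 0.5708 -0.2882  0.0182] 0.2
pad [ 0.6185 -0.3305  0.0167] 0.0
green [ 0.5269 -0.1688  0.0753] 0.2
carousel c [ 0.57392739 -0.33448651] pad dirs [-176.72930384  -86.54681041   93.28237984    3.43424759] r [0.04604923 0.04600003 0.04586874 0.04591225]
disc ((0.5733357667922974, -0.3330415189266205), 0.0794302225112915)
plate [ 5.689000e-01 -5.070000e-02  1.521149e+02  2.755145e+02  1.169566e+02]
piece [ 0.4336 -0.4097 25.9691 43.8904 91.4088]
piece [ 0.4209 -0.3489 26.1749 43.7748 81.0125]
piece [ 0.4136 -0.302  25.9962 43.6041 96.3638]
piece [ 0.4397 -0.2462 26.1117 43.1882 99.0336]
studs [[ 0.4756 -0.1294]
 [ 0.5076 -0.1102]
 [ 0.5275 -0.1351]
 [ 0.5244 -0.0711]
 [ 0.5458  0.0036]
 [ 0.5988 -0.0926]
 [ 0.6198 -0.0179]
 [ 0.6566 -0.0871]] [44.5, 5.0, 63.0, 9.0, 9.0, 10.5, 10.0, 31.0] [ 0.55698874 -0.07996983]
handle (367.5291291291291, 121.57477477477478, 277.5) [ 0.573232   -0.33231913  0.044     ] (0.5735799560546875, -0.33273068237304687, 11.799604415893555, 43.28654861450195, 47.677581787109375)
```

```bash
python3 - <<'E'
from h import *
print(mv([.5735,-.3335,.20],np.radians(-41.7)))
E
```

```text
(array([179.2, -17.9,  59.7]), array([-2.000e-04,  0.000e+00,  9.467e-01]))
```

Call:
play_rows(
  steps=[0,30,-3,10,0,0,0.14,0,60,-6,20,0,0,0.28,0,90,-9,30,0,0,0.42,0,120,-12,40,0,0,0.56,0,150,-15,50,0,0,0.7],
)

```text
t: 2.55
eef_pos: [0.5486, -0.3394, 0.2094]
ee_rot: [-3.051, 0.75, -0.0]
ft_force: [0.2, -0.4, 0.7]
gripper_width: 1.0
grip_force: 0.0
```

```bash
python3 - <<'E'
from h import *
print(mv([.5735,-.3335,.20],np.radians(-41.7)))
E
```

```text
(array([ 19.3, -16.7,   9.4]), array([-0.0003, -0.    ,  0.2459]))
```

Call:
play_rows(
  steps=[0,12,-10,6,0,0,0.13,0,19,-17,9,0,0,0.246,0,19,-17,9,0,0,0.246,0,19,-17,9,0,0,0.246,0,19,-17,9,0,0,0.246],
)

```text
t: 3.05
eef_pos: [0.5717, -0.3341, 0.2012]
ee_rot: [2.939, -1.108, 0.001]
ft_force: [0.3, 0.1, -0.3]
gripper_width: 0.999
grip_force: 0.0
```

```bash
cat > car.py <<'E'
from det import *
import sys
c=cam("wrist",sys.argv[1])
z0=float(sys.argv[2]) if len(sys.argv)>2 else 0
I=c["image"];h,s,v=cv2.split(cv2.cvtColor(I,cv2.COLOR_BGR2HSV))
st=manip.state();print("tcp",st["eef_pos"].round(4))
for b in blobs((h>100)&(h<125)&(s>120)&(v>60),200,9000):
    r=rect(c,b[3],z0+.008); print("blue",np.round(b[:3],1),np.round(r,4),onz(c,b[0],b[1],z0+.008).round(4))
for b in blobs((v<90),80,6000):
    p=onz(c,b[0],b[1],z0+.044)
    if np.linalg.norm(p[:2]-st["eef_pos"][:2])<.05: print("dark",np.round(b[:3],1),np.round(rect(c,b[3],z0+.044),4))
E
python3 car.py w3.png
```

```text
tcp [ 0.5717 -0.3342  0.2013]
blue [341.2 204.3 870. ] [ 0.5299 -0.3347 29.8791 47.7504  4.0253] [ 0.5303 -0.3352  0.008 ]
blue [287.7 204.3 868. ] [ 0.573  -0.2861 29.6693 47.3795 92.9875] [ 0.5734 -0.2862  0.008 ]
blue [538.6 149.7 332. ] [ 0.3996 -0.6013 42.7474 45.7735 46.7227] [ 0.402  -0.5993  0.008 ]
blue [342.  150.9 953.5] [ 0.5788 -0.3779 29.6266 47.4809 93.2512] [ 0.5791 -0.378   0.008 ]
blue [287.  150.9 951.5] [ 0.6222 -0.3292 29.2441 47.2623  3.25  ] [ 0.622  -0.3296  0.008 ]
```

View pics/w3.png

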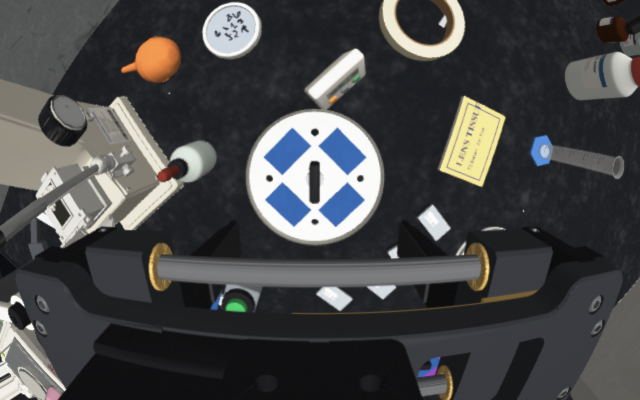

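Wrist view 3: the carousel is centred at (315,177) and the handle is aligned with the tool x axis. The pads give a centre of (0.576,-0.332).

```bash
python3 - <<'E'
from h import *
print(mv([.5758,-.3325,.017],np.radians(-41.6)))
E
```

```text
(array([  1.9,  -4. , 184.3]), array([-0.    , -0.0007,  0.0045]))
```

Call:
play_rows(
  steps=[0,2,-4,40,0,0,0,0,2,-4,85,0,0,0,0,2,-4,130,0,0,0,0,2,-4,165,0,0,0,0,2,-4,184,0,0,0],
)

```text
t: 3.6
eef_pos: [0.5736, -0.3312, 0.0129]
ee_rot: [-2.938, 1.109, 0.008]
ft_force: [0.1, -0.1, -0.8]
gripper_width: 1.0
grip_force: 0.0
```

Call:
play_rows(
  steps=[150,0,0,0,0,0,0,255,0,0,0,0,0,0,255,0,0,0,0,0,0,255,0,0,0,0,0,0,255,0,0,0,0,0,0],
)

```text
t: 4.1
eef_pos: [0.5771, -0.3328, 0.0185]
ee_rot: [2.938, -1.11, 0.004]
ft_force: [-0.3, 0.7, -0.2]
gripper_width: 0.639
grip_force: 0.0
```

Call:
play_rows(
  steps=[255,0,0,0,0,0,0,255,0,0,0,0,0,0,255,0,0,0,0,0,0,255,0,0,0,0,0,0,255,0,0,0,0,0,0],
)

```text
t: 4.6
eef_pos: [0.5761, -0.3321, 0.0166]
ee_rot: [-2.939, 1.11, 0.0]
ft_force: [0.3, 1.3, 0.5]
gripper_width: 0.213
grip_force: 0.0
```

Call:
play_rows(
  steps=[255,0,0,0,0,0,0,255,0,0,0,0,0,0,255,0,0,0,0,0,0,255,0,0,0,0,0,0,255,0,0,0,0,0,0],
)

```text
t: 5.1
eef_pos: [0.5762, -0.3321, 0.0167]
ee_rot: [-2.939, 1.11, 0.0]
ft_force: [0.7, 0.2, -2.0]
gripper_width: 0.124
grip_force: 30.0
```

```bash
python3 - <<'E'
from h import *
s=manip.state();print(s["gripper_width"],s["grip_force"],s["eef_pos"],mv([.5722,-.0445,.19],np.radians(-61)))
E
```

```text
0.12429036324573732 29.999942779541016 [ 0.57620537 -0.33208631  0.01665077] (array([-193.1, -213.2, -173.3]), array([-1.000e-04,  1.000e-04,  3.424e-01]))
```

Call:
play_rows(
  steps=[255,0,0,-20,0,0,0,255,0,0,-55,0,0,0,255,0,0,-95,0,0,0,255,0,0,-135,0,0,0,255,-15,-17,-170,0,0,0.03],
)

```text
t: 5.6
eef_pos: [0.5756, -0.3112, 0.188]
ee_rot: [2.919, -1.158, 0.0]
ft_force: [0.4, 0.6, -2.7]
gripper_width: 0.127
grip_force: 30.0
```

Call:
play_rows(
  steps=[255,-30,-33,-3,0,0,0.05,255,-60,-66,-3,0,0,0.12,255,-90,-99,-3,0,0,0.2,255,-120,-132,-3,0,0,0.27,255,-150,-165,-3,0,0,0.31],
)

```text
t: 6.1
eef_pos: [0.573, -0.087, 0.1849]
ee_rot: [2.696, -1.594, -0.02]
ft_force: [-6.3, -2.6, -5.0]
gripper_width: 0.19
grip_force: 26.3
```

```bash
python3 - <<'E'
from h import *
s=manip.state();print(s["gripper_width"],s["grip_force"],s["eef_pos"],mv([.5722,-.0445,.19],np.radians(-61)))
E
```

```text
0.19030080564461158 26.303543942585748 [ 0.57299655 -0.08695373  0.18493576] (array([-37.6, -19.7,  -5.1]), array([ 0.015 ,  0.0062, -0.0033]))
```

The grip seems to have slackened; holding and checking.

Call:
play_rows(
  steps=[255,0,0,0,0,0,0,255,0,0,0,0,0,0,255,0,0,0,0,0,0],
)

```text
t: 6.4
eef_pos: [0.5792, -0.087, 0.1894]
ee_rot: [2.708, -1.591, -0.0]
ft_force: [-0.9, 0.2, -2.9]
gripper_width: 0.126
grip_force: 30.0
```

```bash
python3 - <<'E'
from h import *
s=manip.state();print(s["gripper_width"],s["grip_force"],s["eef_pos"],s["ft_force"],s["ee_rot"])
c=cam("wrist","w4.png")
E
```

```text
0.12550763672825102 29.97186541557312 [ 0.57922408 -0.08704857  0.18936677] [-0.93354535  0.2248996  -2.91689757] [ 2.70810792e+00 -1.59108331e+00 -3.75431285e-04]
```

View pics/w4.png

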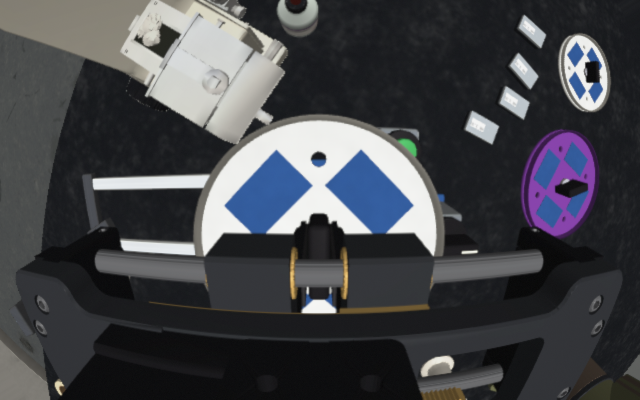

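Wrist view 4: the carousel is still held, with pads at about (268,193) and (370,193) and the front hole at (319,158). Now I'll measure its pose in the hand.

```bash
cat > held.py <<'E'
from det import *
c=cam("wrist");st=manip.state();I=c["image"];h,s,v=cv2.split(cv2.cvtColor(I,cv2.COLOR_BGR2HSV))
T=st["eef_pos"];rot=R.from_rotvec(st["ee_rot"])
B=[b for b in blobs((h>100)&(h<125)&(s>120)&(v>60),2500,9000)]
cand=[]
for z in np.arange(T[2]-.03,T[2]+.01,.002):
    P=[onz(c,b[0],b[1],z) for b in B]; cand.append((abs(np.linalg.norm(P[0]-P[1])-.06505),z))
print("pads px",[np.round(b[:3],1) for b in B],"z by spacing",min(cand),"expected",T[2]-.0087)
z=T[2]-.0087
P=sorted([onz(c,b[0],b[1],z) for b in B],key=lambda p:rot.inv().apply(p-T)[1]); d=P[1]-P[0]
m=(P[0]+P[1])/2; d/=np.linalg.norm(d); n=np.array([-d[1],d[0],0]); 
n*=-np.sign(n@(m-T))
ctr=m+n*.0325
print("sp",np.linalg.norm(P[1]-P[0]),"ctr",ctr.round(4),"ctr in tool mm",(rot.inv().apply(ctr-T)*1000).round(1),"pad-line yaw deg mod 90",np.degrees(np.arctan2(d[1],d[0]))%90,"tcp",T.round(4))
for b in B: print(np.round(rect(c,b[3],z),4))
E
python3 held.py; python3 - <<'E'
from h import *
print(mv([.5722,-.0445,.19],np.radians(-61)))
E
```

```text
pads px [array([ 369.2,  194. , 3571.5]), array([ 267.7,  194.2, 3552.5])] z by spacing (np.float64(0.00013363807205378497), np.float64(0.16769132927527514)) expected 0.18099132927527511
sp 0.0606624273286201 ctr [ 0.5762 -0.0823  0.181 ] ctr in tool mm [-6.1  0.3  8.7] pad-line yaw deg mod 90 29.18127991587167 tcp [ 0.5794 -0.0875  0.1897]
[ 0.5644 -0.1247 29.9347 47.3615 74.7962]
[ 6.188000e-01 -9.450000e-02  2.957960e+01  4.750090e+01  1.645428e+02]
(array([-41.1, -14.5,  -0.3]), array([ 0.0002, -0.0002,  0.0013]))
```

```bash
python3 - <<'E'
from det import *
c=cam("wrist","w5.png");st=manip.state();I=c["image"];h,s,v=cv2.split(cv2.cvtColor(I,cv2.COLOR_BGR2HSV))
T=st["eef_pos"];rot=R.from_rotvec(st["ee_rot"])
S=((s<60)&(v>120))|((h>100)&(h<125)&(s>120))
# scan columns: topmost boundary of disc: gray rim; go upward from row 200 until dark background
pts=[];pin=[]
g=cv2.cvtColor(I,cv2.COLOR_BGR2GRAY)
for a in np.radians(np.arange(180,361,6)):
    prof=[]
    for r in np.arange(85,140,.5):
        u,w=319+r*np.cos(a),225+r*np.sin(a)
        prof.append(int(g[int(round(w)),int(round(u))]))
    if abs(a-np.radians(180))<.01 or abs(a-np.radians(270))<.01: print(np.degrees(a),prof[::3])
    prof=np.array(prof)
    k=np.where(prof>200)[0]
    if len(k): 
        r=85+.5*k[-1]; pin.append((319+r*np.cos(a),225+r*np.sin(a)))
pin=np.array(pin);print(pin.round(0)[::4].tolist())
for z in np.arange(T[2]-.02,T[2]+.012,.004):
    P=np.array([onz(c,u,w,z)[:2] for u,w in pin]);A=np.c_[2*P,np.ones(len(P))]
    x=np.linalg.lstsq(A,(P**2).sum(1),rcond=None)[0];r=np.sqrt(x[2]+x[0]**2+x[1]**2)
    ctr=np.array([x[0],x[1],z]);print(round(z-T[2],4),"r",r.round(4),"tool",(rot.inv().apply(ctr-T)*1000).round(1),np.std(np.linalg.norm(P-x[:2],axis=1)).round(5))
E
```

```text
180.0 [242, 242, 242, 242, 242, 242, 242, 242, 242, 241, 241, 241, 240, 240, 240, 240, 240, 240, 240, 240, 240, 228, 136, 114, 114, 111, 109, 103, 29, 27, 29, 30, 30, 34, 34, 31, 28]
270.0 [239, 238, 238, 238, 238, 238, 238, 238, 238, 239, 238, 238, 237, 177, 114, 107, 116, 83, 48, 34, 36, 34, 33, 31, 29, 28, 29, 30, 32, 32, 30, 30, 27, 26, 26, 26, 26]
[[202.0, 225.0], [208.0, 176.0], [247.0, 145.0], [286.0, 125.0], [330.0, 122.0], [372.0, 133.0], [408.0, 161.0], [430.0, 201.0]]
-0.02 r 0.0822 tool [-12.6  -1.8  20. ] 0.00303
-0.016 r 0.0805 tool [-10.9  -1.8  16. ] 0.00297
-0.012 r 0.0788 tool [-9.2 -1.7 12. ] 0.0029
-0.008 r 0.077 tool [-7.5 -1.7  8. ] 0.00284
-0.004 r 0.0753 tool [-5.7 -1.6  4. ] 0.00278
0.0 r 0.0736 tool [-4.  -1.6 -0. ] 0.00271
0.004 r 0.0718 tool [-2.3 -1.5 -4. ] 0.00265
0.008 r 0.0701 tool [-0.6 -1.5 -8. ] 0.00259
```

```bash
python3 -c "
import cv2;a=cv2.imread('pics/w5.png')[100:320,170:470];cv2.imwrite('pics/w5c.png',cv2.resize(a,None,fx=2.6,fy=2.6))"
```

```text
(no output)
```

View pics/w5c.png

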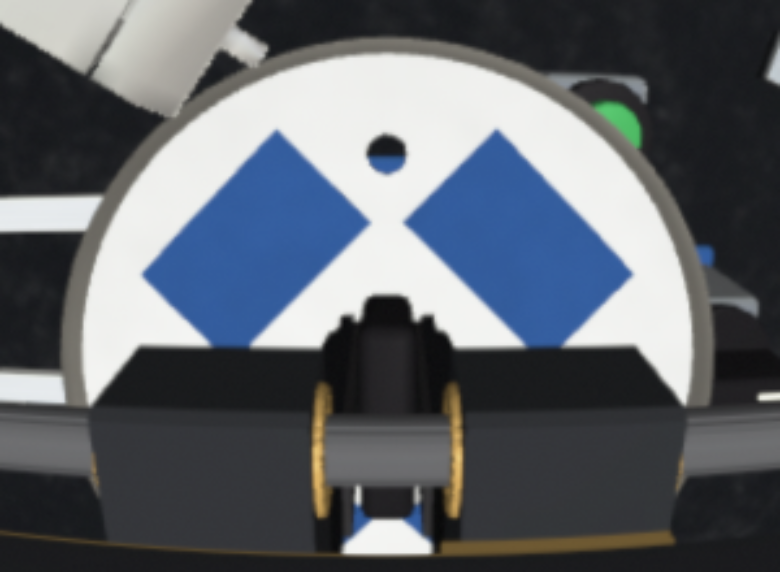

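```bash
cat > pnp.py <<'E'
from h import *
def pnp(c,st,px,obj):
    """object pose in world; obj in (F,R,up) mm; px list"""
    d=[]
    for u,v in px:
        x=(u-c["cx"])/c["fx"];y=(v-c["cy"])/c["fy"];r=np.hypot(x,y);k=np.tan(r)/r if r>1e-9 else 1
        d.append((x*k,y*k))
    ok,rv,tv=cv2.solvePnP(np.array(obj,float)/1000,np.array(d),np.eye(3),None)
    M=R.from_rotvec(rv[:,0]).as_matrix();F=np.diag([1,-1,-1])
    E=np.array(c["extrinsics"]);W=E[:3,:3]@F@M;p=E[:3,:3]@F@tv[:,0]+E[:3,3]
    q,_=cv2.projectPoints(np.array(obj,float)/1000,rv,tv,np.eye(3),None)
    rot=R.from_rotvec(st["ee_rot"])
    print("err px",np.abs(q[:,0]-d).max()*310)
    return W,p,rot.as_matrix().T@W,rot.inv().apply(p-st["eef_pos"])*1000
E
python3 - <<'E'
from pnp import *
c=cam("wrist");st=manip.state()
crop=[(277,130),(370,222),(142,273),(497,130),(405,222),(632,273)]
px=[(170+x/2.6-.3,100+y/2.6-.3) for x,y in crop]
obj=[(61.5,-26.1,0),(38.9,-3.5,0),(26.1,-61.5,0),(61.5,26.1,0),(38.9,3.5,0),(26.1,61.5,0)]
obj=[(f,-r,u) for f,r,u in obj] # F, Left, Up right-handed
W,p,Wt,pt=pnp(c,st,px,obj)
print("pad-plane centre world",p.round(4),"tool",pt.round(1),"up",W[:,2].round(3),"F yaw",np.degrees(np.arctan2(W[1,0],W[0,0])))
print("tool",st["eef_pos"].round(4),Wt.round(3).tolist())
E
```

```text
err px 1.225521121343519
pad-plane centre world [ 0.5747 -0.0796  0.1706] tool [-9.2  0.3 19.2] up [-0.001 -0.004  1.   ] F yaw -60.98263701832985
tool [ 0.5795 -0.0875  0.1898] [[1.0, 0.001, 0.003], [0.001, -1.0, 0.003], [0.003, -0.003, -1.0]]
```

The carousel slipped about 10 mm down and 9 mm back in the grip, but it is level and square. I'll back off to see the plate and studs with an exact camera pose.

Call:
play_rows(
  steps=[255,-7,33,0,0,0,0,255,-15,73,0,0,0,0,255,-23,115,0,0,0,0,255,-32,160,0,0,0,0,255,-40,200,0,0,0,0],
)

```text
t: 7.1
eef_pos: [0.3834, -0.1498, 0.1898]
ee_rot: [2.708, -1.592, 0.0]
ft_force: [0.2, -1.0, -3.2]
gripper_width: 0.124
grip_force: 30.0
```

Call:
play_rows(
  steps=[255,0,0,0,0,0,0,255,0,0,0,0,0,0,255,0,0,0,0,0,0],
)

```text
t: 7.4
eef_pos: [0.3859, -0.1493, 0.1903]
ee_rot: [-2.708, 1.592, -0.002]
ft_force: [-0.3, 0.4, -3.9]
gripper_width: 0.123
grip_force: 30.0
```

```bash
python3 - <<'E'
from det import *
c=cam("wrist","w6.png");st=manip.state();print(st["eef_pos"],st["gripper_width"])
np.save("pics/c_w6.npy",c,allow_pickle=True)
I=c["image"]
a=I[60:320,20:340];cv2.imwrite("pics/w6c.png",cv2.resize(a,None,fx=2.3,fy=2.3,interpolation=cv2.INTER_CUBIC))
E
```

```text
[ 0.38599521 -0.14913506  0.19019737] 0.12408197266738612
```

View pics/w6c.png

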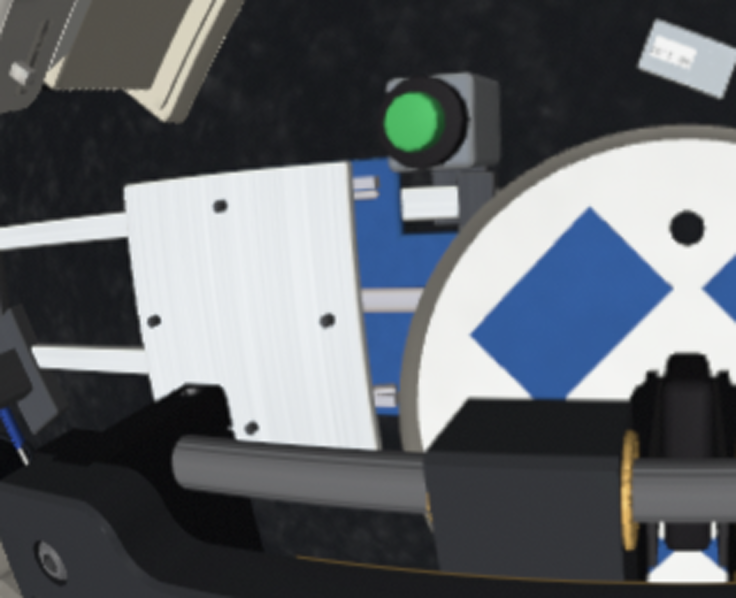

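Crop: all four studs are visible at crop (220,206), (153,321), (328,320) and (251,428); the button is at (412,122).

```bash
python3 - <<'E'
from pnp import *
from det import blobs
c=np.load("pics/c_w6.npy",allow_pickle=True).item();g=cv2.cvtColor(c["image"],cv2.COLOR_BGR2GRAY)
P=[];px=[]
for x,y in [(220,206),(153,321),(328,320),(251,428)]:
    u,v=20+x/2.3,60+y/2.3;u0,v0=int(u)-6,int(v)-6
    w=np.clip(200-g[v0:v0+13,u0:u0+13].astype(float),0,None);w[w<40]=0
    m=cv2.moments(w);px.append((u0+m["m10"]/m["m00"],v0+m["m01"]/m["m00"]));P.append(onz(c,*px[-1],.0785)[:2])
P=np.array(P);print(np.round(px,1).tolist(),P.round(4).tolist());ctr=P.mean(0)
a=P[1]-P[2];b=P[3]-P[0];print("ctr",ctr.round(4),"x",np.linalg.norm(a),np.degrees(np.arctan2(a[1],a[0])),"other",np.linalg.norm(b),np.degrees(np.arctan2(b[1],b[0])))
hsv=cv2.cvtColor(c["image"],cv2.COLOR_BGR2HSV);h,s,v=cv2.split(hsv)
G=[x for x in blobs((h>45)&(h<80)&(s>120)&(v>60),60,3000)];print("btn",[onz(c,x[0],x[1],.072).round(4) for x in G])
# height via PnP on studs
st=manip.state()
W,p,_,_=pnp(c,st,px,[(0,-55,0),(55,0,0),(-55,0,0),(0,55,0)]);print("pnp stud ctr",p.round(4),W[:,2].round(3))
# carousel in hand again from crop corners
crop=[(590,207),(672,289),(470,335)]
pp=[(20+x/2.3-.3,60+y/2.3-.3) for x,y in crop]
# pad left corners; check prediction with the earlier tool-frame pose
rot=R.from_rotvec(st["ee_rot"])
for (f,r),q in zip([(61.5,-26.1),(38.9,-3.5),(26.1,-61.5)],pp):
    w=st["eef_pos"]+rot.apply(np.array([f-9.2,r+.3,19.2])/1000);print(np.round(proj(c,w),1),np.round(q,1))
tgt=np.r_[ctr,0];yaw=np.arctan2(a[1],a[0])-np.pi/2
t=np.array([tgt[0]+.0092*np.cos(yaw),tgt[1]+.0092*np.sin(yaw),.19]);print(t,np.degrees(yaw),mv(t,yaw))
E
```

```text
[[115.4, 149.2], [84.8, 199.9], [162.0, 198.9], [128.5, 248.1]] [[0.5996, -0.0894], [0.6231, -0.0125], [0.525, -0.0687], [0.5458, 0.0095]]
ctr [ 0.5734 -0.0403] x 0.11307559191849231 29.808657704546224 other 0.11259065557211764 118.52204334967664
btn [array([ 0.5261, -0.1649,  0.072 ])]
err px 0.6019070666494464
pnp stud ctr [ 0.5713 -0.0428  0.0824] [-0.003 -0.037  0.999]
[275.7 149.5] [276.2 149.7]
[312.6 185.3] [311.9 185.4]
[224.3 204.9] [224.  205.4]
[ 0.57797747 -0.04825053  0.19      ] -60.19134229545377 (array([   5.4, -216.8,    0.3]), array([-0.0005, -0.0004, -0.0114]))
```

```bash
python3 - <<'E'
from h import *
yaw=np.radians(29.15-90);print(mv([.5715+.0092*np.cos(yaw),-.0425+.0092*np.sin(yaw),.13],yaw))
E
```

```text
(array([   6.4, -213.9,   60.3]), array([-0.0005, -0.0004,  0.0001]))
```

Call:
play_rows(
  steps=[255,1,-35,0,0,0,0,255,2,-80,0,0,0,0,255,4,-125,0,0,0,0,255,5,-170,0,0,0,0,255,6,-214,0,0,0,0],
)

```text
t: 7.95
eef_pos: [0.5775, -0.0481, 0.189]
ee_rot: [2.71, -1.589, -0.001]
ft_force: [-0.9, -0.3, -2.4]
gripper_width: 0.127
grip_force: 30.0
```

Call:
play_rows(
  steps=[255,0,0,20,0,0,0,255,0,0,45,0,0,0,255,0,0,65,0,0,0,255,0,0,75,0,0,0,255,0,0,75,0,0,0],
)

```text
t: 8.45
eef_pos: [0.5742, -0.0493, 0.1123]
ee_rot: [2.708, -1.589, -0.007]
ft_force: [-0.2, 0.4, -2.7]
gripper_width: 0.122
grip_force: 30.0
```

```bash
python3 - <<'E'
from h import *
import time
c=cam("wrist","w7.png");st=manip.state();np.save("pics/c_w7.npy",c,allow_pickle=True)
print(st["eef_pos"],st["gripper_width"],st["ft_force"],mv([.576,-.0505,.115],np.radians(-60.85)))
a=c["image"][100:320,170:470];cv2.imwrite("pics/w7c.png",cv2.resize(a,None,fx=2.6,fy=2.6,interpolation=cv2.INTER_CUBIC))
E
```

```text
[ 0.57513977 -0.04961702  0.11405287] 0.1249403228614577 [-0.36963021 -0.48143123 -2.28647863] (array([ 1.2, -0.3, -0.9]), array([0.0012, 0.0011, 0.0005]))
```

View pics/w7c.png

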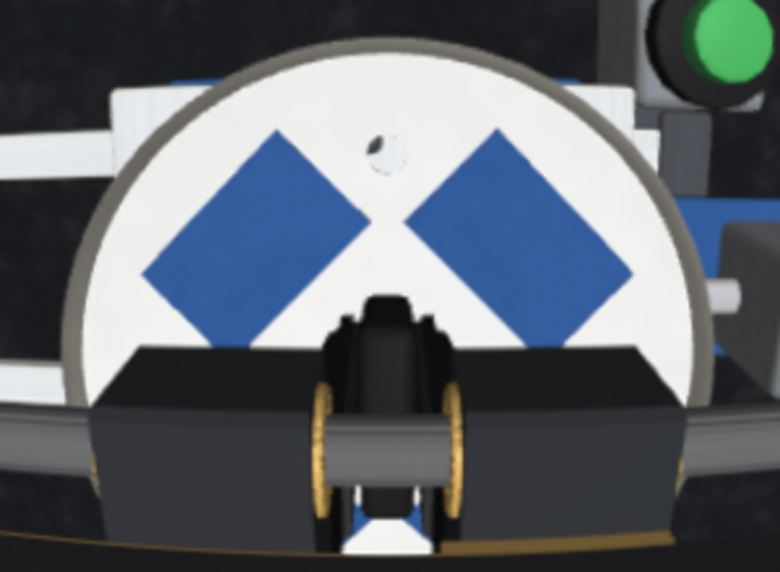

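Hover view: the hole is at crop (386,154) with the stud at about (370,145). The plate corners at (112,88) and (634,88) centre on 373, so I must shift about -3.8 mm in tool y and +1.5 mm in x.

Call:
play_rows(
  steps=[255,1.5,-4,0,0,0,0,255,1.5,-4,0,0,0,0,255,1.5,-4,0,0,0,0],
)

```text
t: 8.8
eef_pos: [0.5802, -0.0496, 0.1161]
ee_rot: [-2.708, 1.591, -0.003]
ft_force: [0.9, -0.2, -3.3]
gripper_width: 0.123
grip_force: 30.0
```

```bash
cat > hole.py <<'E'
from h import *
c=cam("wrist","w8.png");st=manip.state();g=cv2.cvtColor(c["image"],cv2.COLOR_BGR2GRAY)
print(st["eef_pos"],st["ft_force"])
for r in g[148:171,304:334]: print(" ".join("%3d"%x for x in r))
E
python3 hole.py
```

```text
[ 0.5799237  -0.04955307  0.11585624] [ 0.02295027 -0.18609593 -4.04795151]
239 239 239 239 239 239 239 239 239 239 239 239 239 239 239 239 239 239 239 240 240 240 240 240 240 239 240 240 240 240
239 239 239 239 239 239 239 239 239 239 239 239 239 239 239 239 239 239 239 239 240 239 240 240 240 240 240 240 240 240
239 239 239 239 239 239 239 239 239 239 239 239 238 238 238 238 238 239 239 239 239 239 239 240 240 240 240 240 240 240
239 239 239 238 239 239 239 239 239 239 238 238 237 236 235 235 236 236 237 239 239 239 240 240 240 240 240 240 240 240
239 239 239 239 239 239 239 239 239 238 236 235 234 233 232 232 230 222 224 239 239 239 239 239 240 240 240 240 240 240
239 239 239 239 239 239 238 238 237 235 233 233 233 232 229 226 215 216 225 234 237 239 240 240 240 240 240 240 240 240
239 239 239 239 239 239 238 234 224 231 232 232 231 224 195 173 154 160 181 207 231 237 239 240 240 240 241 240 240 241
239 239 239 239 239 239 238 233 221 229 231 231 224 192 127  89  76  79 104 149 207 232 239 240 240 240 241 241 241 241
239 239 239 239 239 239 237 233 231 232 231 230 208 135  74  63 
[... 1035 characters left out ...]
 242 242 242 241 232 209 205 221 231 230 229 231 233 232 229 236 240 241 241 241 241 241 241 241 241
241 241 241 242 241 242 242 242 242 241 228 225 225 223 212 218 229 236 238 237 241 242 241 241 241 241 241 241 241 241
241 241 242 242 242 241 242 242 242 242 241 240 237 227 218 223 233 240 242 242 242 242 242 241 241 241 241 241 241 241
241 241 241 242 242 241 242 242 242 242 242 242 242 241 241 241 242 242 242 242 242 242 242 241 241 241 241 241 241 241
241 241 241 241 241 241 242 242 242 242 242 242 242 242 242 242 243 242 242 242 242 242 242 241 241 241 241 241 241 241
241 241 241 241 241 241 241 241 241 241 242 242 242 242 242 242 242 242 242 242 242 242 241 241 241 241 241 241 241 241
```

Call:
play_rows(
  steps=[255,-0.7,1.4,0,0,0,0,255,-0.7,1.4,3,0,0,0,255,-0.7,1.4,6,0,0,0,255,-0.7,1.4,8,0,0,0,255,-0.7,1.4,8,0,0,0],
)

```text
t: 9.35
eef_pos: [0.5772, -0.0494, 0.106]
ee_rot: [2.708, -1.591, -0.002]
ft_force: [-0.5, -0.9, -3.9]
gripper_width: 0.125
grip_force: 30.0
```

```bash
python3 hole.py | cut -c1-110
```

```text
[ 0.57740855 -0.04943823  0.10627046] [ 1.3574339   0.18438338 -2.80196654]
239 239 239 239 240 239 239 239 239 239 239 239 239 239 239 239 239 239 239 240 240 240 240 240 240 240 240 24
239 239 239 239 239 239 239 239 239 239 239 239 239 239 239 239 239 239 239 240 240 240 240 240 240 240 240 24
239 239 239 239 239 239 239 239 239 239 239 239 238 238 238 238 239 239 239 239 239 239 240 240 240 240 240 24
239 239 239 239 239 239 239 239 239 239 238 238 237 236 236 236 237 236 237 239 239 239 240 240 240 240 240 24
239 239 239 239 239 239 239 239 239 238 234 231 229 229 231 231 231 224 226 239 239 239 240 240 240 240 240 24
239 239 239 239 239 239 239 238 237 232 203 172 158 156 169 201 224 228 231 237 238 239 239 240 240 240 240 24
239 239 239 239 239 239 238 233 219 196 144 103  85  80  96 139 194 225 234 235 236 238 239 240 240 240 240 24
239 239 239 239 239 239 238 228 189 135  90  68  65  65  65  81 148 211 233 235 235 237 239 240 240 240 241 24
239 239 239 239 239 239 236 225 182 100  66  68  72  72  69  66 106 194 233 235 235 235 240 241 240 240 241 24
239 239 239 239 239 238 2
[... 828 characters left out ...]
232 228 237 241 241 241 241 241 24
241 241 241 241 241 242 242 242 241 232 209 203 219 230 232 232 233 234 234 231 237 240 241 241 241 241 241 24
241 241 242 242 241 242 242 242 242 241 228 225 225 223 214 220 230 237 239 237 241 242 242 241 241 241 241 24
241 241 242 242 242 242 242 242 242 242 241 240 236 227 219 224 233 240 243 242 242 242 242 242 241 241 241 24
241 241 242 242 242 242 242 242 242 242 242 242 242 241 241 241 242 243 243 242 242 242 242 242 241 242 241 24
241 241 241 241 241 241 241 242 241 242 242 242 242 242 242 243 243 243 243 242 242 242 242 242 241 241 241 24
241 241 241 241 241 241 241 242 241 242 242 242 242 242 242 242 242 242 242 242 242 242 241 241 241 241 241 24
```

Call:
play_rows(
  steps=[255,0.2,-1.2,0,0,0,0,255,0.2,-1.2,1,0,0,0,255,0.2,-1.2,2.5,0,0,0,255,0.2,-1.2,3.5,0,0,0,255,0.2,-1.2,3.5,0,0,0],
)

```text
t: 9.9
eef_pos: [0.5791, -0.049, 0.1039]
ee_rot: [-2.709, 1.591, -0.001]
ft_force: [-1.1, 1.3, 0.1]
gripper_width: 0.126
grip_force: 30.0
```

```bash
python3 hole.py | cut -c1-110|sed -n '1p;5,18p'
```

```text
[ 0.5791058  -0.04900446  0.10387006] [-1.27879416  1.30967467  0.93554393]
239 239 239 239 239 239 239 239 239 239 238 238 237 235 235 236 237 238 238 239 239 239 240 240 240 240 240 24
239 239 239 239 239 239 239 239 239 238 237 236 234 233 232 233 234 235 235 236 237 239 240 240 240 240 240 24
239 239 239 239 239 239 239 239 237 235 234 233 232 230 228 229 230 231 232 229 220 235 240 240 240 240 241 24
239 239 239 239 239 239 239 235 224 230 233 232 225 209 191 177 181 201 220 227 224 235 239 240 240 241 241 24
239 239 239 239 239 239 239 235 220 229 232 225 199 152 122  92  98 135 177 213 232 237 240 240 240 240 241 24
239 239 239 239 239 239 239 237 231 231 231 207 148  83  68  64  65  76 107 167 230 236 239 240 240 240 241 24
239 239 239 239 239 239 235 231 231 231 229 182 101  63  66  70  70  67  74 134 223 234 239 241 240 241 241 24
240 240 239 240 239 239 231 224 230 231 227 172  81  64  73  78  78  73  69  99 171 226 237 239 241 241 241 24
240 240 240 240 240 239 232 224 230 230 216 153  74  66  76  79  80  76  71  92 158 223 229 233 240 241 241 24
240 240 240 240 240 240 235 230 231 230 221 161  77  65  78  79  79  76  72 102 177 225 233 237 240 241 241 24
240 241 241 241 241 241 240 237 232 231 228 182 103  65  74  77  76  70  68 109 189 220 235 241 241 241 241 24
240 241 241 241 241 241 243 241 234 232 231 208 150  80  67  70  68  63  76 130 202 211 233 241 241 241 241 24
241 241 241 241 241 242 242 241 236 229 231 229 201 130  92  77  76  97 130 175 224 228 236 241 241 241 241 24
241 241 241 241 241 242 242 241 237 214 225 230 227 214 178 149 147 186 217 220 216 234 240 241 241 241 241 24
```

Contact is felt with the stud centred in the hole. Releasing.

Call:
play_rows(
  steps=[200,0,0,0,0,0,0,200,0,0,0,0,0,0,150,0,0,0,0,0,0,150,0,0,0,0,0,0,150,0,0,0,0,0,0],
)

```text
t: 10.45
eef_pos: [0.5789, -0.0491, 0.1033]
ee_rot: [-2.709, 1.591, -0.0]
ft_force: [0.6, 0.7, 0.1]
gripper_width: 0.386
grip_force: 0.0
```

Call:
play_rows(
  steps=[150,0,0,-20,0,0,0,120,0,0,-60,0,0,0,110,0,0,-100,0,0,0,110,-20,0,-120,0,0,0,110,-20,0,-120,0,0,0],
)

```text
t: 10.95
eef_pos: [0.5709, -0.0309, 0.2281]
ee_rot: [-2.707, 1.588, -0.011]
ft_force: [0.3, -0.6, -0.8]
gripper_width: 0.567
grip_force: 0.0
```

Call:
play_rows(
  steps=[110,0,0,0,0,0,0,110,0,0,0,0,0,0],
)

```text
t: 11.15
eef_pos: [0.5683, -0.0317, 0.2211]
ee_rot: [2.708, -1.591, -0.005]
ft_force: [-1.0, 0.2, -0.5]
gripper_width: 0.566
grip_force: 0.0
```

```bash
python3 car.py w9.png 0.075
```

```text
tcp [ 0.5682 -0.0318  0.2209]
blue [ 348.3  209.6 1203. ] [ 5.303000e-01 -2.830000e-02  3.019450e+01  4.764110e+01  1.636952e+02] [ 0.5304 -0.0286  0.083 ]
blue [ 285.8  209.5 1210.5] [5.87100e-01 3.40000e-03 3.01402e+01 4.82457e+01 7.41110e+01] [0.5873 0.0029 0.083 ]
blue [407.6 185.8 251.5] [ 4.86500e-01 -8.26000e-02  1.60950e+01  2.60224e+01  1.19251e+02] [ 0.4886 -0.0811  0.083 ]
blue [548.6 171.6 405. ] [ 0.3295 -0.1927 25.5357 39.8232 89.8183] [ 0.3302 -0.1926  0.083 ]
blue [574.8 164.2 284.5] [ 0.2925 -0.2296 25.7728 39.3752  0.7601] [ 0.292  -0.2275  0.083 ]
blue [414.3 153.6 577.5] [ 4.920000e-01 -1.152000e-01  2.150160e+01  6.275990e+01  1.190989e+02] [ 0.5003 -0.1134  0.083 ]
blue [ 284.6  146.9 1365.5] [ 6.187000e-01 -5.350000e-02  3.042200e+01  4.786340e+01  1.636754e+02] [ 0.6186 -0.0539  0.083 ]
blue [ 349.4  147.  1383. ] [ 0.5618 -0.0851 30.1604 48.2625 73.8414] [ 0.5621 -0.0852  0.083 ]
blue [544.3 130.6 437.5] [ 0.3665 -0.2294 25.4859 39.4205  0.434 ] [ 0.3668 -0.2293  0.083 ]
blue [571.2 123.1 347.5] [ 0.3294 -0.2667 25.3644 39.919  89.6996] [ 0.3302 -0.2665  0.083 ]
```

View pics/w9.png

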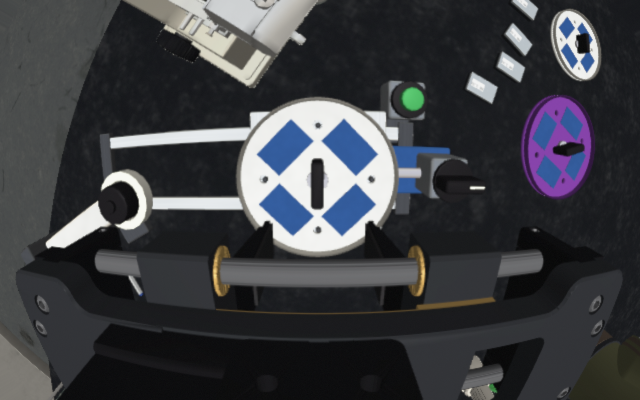

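The carousel is seated at (317,178), with a stud centred in every hole. The knob bar is at (465,185), the head's ring light at about (120,203), and the pieces at upper right. Next I'll look at the pieces.

```bash
python3 - <<'E'
from h import *
print(mv([.43,-.19,.21],np.radians(-88)),manip.state()["joint_positions"])
E
```

```text
(array([ 71. , 197.7,  11.3]), array([0.0035, 0.0013, 0.4734])) [-1.50155013e-01 -5.57854307e-02  1.82408920e+00 -2.01900300e-04
  1.37697433e+00  2.48320981e+00]
```

Call:
play_rows(
  steps=[85,15,16,0,0,0,-0.13,85,35,37,0,0,0,-0.27,85,60,63,0,0,0,-0.41,85,85,90,0,0,0,-0.55,85,110,117,0,0,0,-0.69],
)

```text
t: 11.7
eef_pos: [0.5193, -0.1859, 0.2212]
ee_rot: [-3.088, 0.572, 0.005]
ft_force: [-0.3, -0.3, -0.3]
gripper_width: 0.671
grip_force: 0.0
```

```bash
python3 - <<'E'
from h import *
print(mv([.43,-.46,.21],np.radians(95)),manip.state()["eef_pos"])
E
```

```text
(array([ 14.9, 287.9,  11.2]), array([-3.1000e-03,  1.8000e-03, -2.0245e+00])) [ 0.51925813 -0.18590564  0.22124921]
```

Call:
play_rows(
  steps=[85,3,45,3,0,0,-0.14,85,6,90,6,0,0,-0.28,85,9,140,8,0,0,-0.42,85,12,180,11,0,0,-0.56,85,15,220,11,0,0,-0.7],
)

```text
t: 12.2
eef_pos: [0.4526, -0.3965, 0.2096]
ee_rot: [-3.095, -0.519, 0.003]
ft_force: [1.0, -0.2, -0.8]
gripper_width: 0.67
grip_force: 0.0
```

```bash
python3 - <<'E'
from h import *
print(mv([.43,-.46,.21],np.radians(95)),manip.state()["eef_pos"])
E
```

```text
(array([-42.1,  52.6,  -0.5]), array([-4.1000e-03, -9.0000e-04, -1.3256e+00])) [ 0.45261663 -0.39653223  0.20958271]
```

Call:
play_rows(
  steps=[85,-10,13,0,0,0,-0.14,85,-20,25,0,0,0,-0.28,85,-30,37,0,0,0,-0.42,85,-42,52,0,0,0,-0.56,85,-42,52,0,0,0,-0.7],
)

```text
t: 12.7
eef_pos: [0.4298, -0.4594, 0.2099]
ee_rot: [-2.731, -1.547, 0.002]
ft_force: [0.4, -0.1, -0.3]
gripper_width: 0.668
grip_force: 0.0
```

Call:
play_rows(
  steps=[85,0,0,0,0,0,-0.14,85,0,0,0,0,0,-0.28,85,0,0,0,0,0,-0.42,85,0,0,0,0,0,-0.56,85,0,0,0,0,0,-0.63],
)

```text
t: 13.2
eef_pos: [0.4306, -0.4576, 0.2099]
ee_rot: [-2.116, -2.317, -0.001]
ft_force: [0.3, 0.9, 0.4]
gripper_width: 0.666
grip_force: 0.0
```

Call:
play_rows(
  steps=[85,0,0,0,0,0,0,85,0,0,0,0,0,0],
)

```text
t: 13.4
eef_pos: [0.4309, -0.4576, 0.2108]
ee_rot: [-2.123, -2.312, -0.001]
ft_force: [-0.8, -0.2, -0.1]
gripper_width: 0.664
grip_force: 0.0
```

```bash
cat > pcs.py <<'E'
from det import *
import sys
c=cam("wrist",sys.argv[1]);st=manip.state();h,s,v=cv2.split(cv2.cvtColor(c["image"],cv2.COLOR_BGR2HSV))
print("tcp",st["eef_pos"].round(4),"yaw",np.degrees(np.arctan2(*R.from_rotvec(st["ee_rot"]).as_matrix()[[1,0],0])).round(1),st["joint_positions"][5].round(2))
for b in blobs((s<60)&(v>110),200,2000):
    r=rect(c,b[3],.014)
    if 20<r[2]<32 and 36<r[3]<52 and .3<r[0]<.6: 
        print("px",np.round(b[:2]),"piece",np.round(r,4))
        a=r[4] if r[4]<160 else r[4]-180
        print("   over:",mv([r[0],r[1],.06],np.radians(a)))
E
python3 pcs.py w10.png
```

```text
tcp [ 0.431  -0.4577  0.2111] yaw 94.9 -0.99
px [324. 138.] piece [ 0.433  -0.4101 26.4152 44.8269 91.5308]
   over: (array([ 47. ,   6.2, 151.1]), array([-0.001 , -0.0014,  0.0587]))
px [318.  86.] piece [ 0.4205 -0.3494 26.9108 44.3849 82.1213]
   over: (array([108.6,  -1.1, 151.2]), array([-0.0012, -0.0013,  0.2229]))
px [315.  48.] piece [ 0.4131 -0.3025 26.733  44.1471 96.8617]
   over: (array([155.9,  -4.5, 151.3]), array([-0.001 , -0.0014, -0.0344]))
px [340.   8.] piece [ 0.4396 -0.2483 23.4173 44.4679 96.6302]
   over: (array([207.7,  26.5, 151.3]), array([-0.001 , -0.0014, -0.0303]))
```

View pics/w10.png

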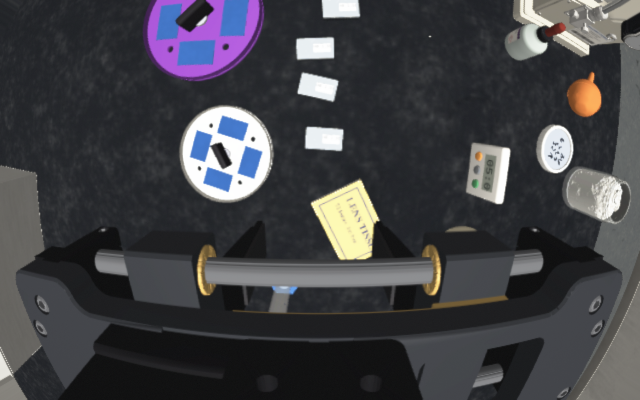

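Wrist view 10: the four pieces are at (324,138), (318,86), (315,48) and (340,8). Picking the nearest one.

Call:
play_rows(
  steps=[85,20,3,40,0,0,0.03,85,47,6,85,0,0,0.06,85,47,6,130,0,0,0.06,85,47,6,170,0,0,0.06,85,47,6,190,0,0,0.06],
)

```text
t: 13.95
eef_pos: [0.4312, -0.4078, 0.0174]
ee_rot: [-2.187, -2.245, -0.001]
ft_force: [-0.9, 0.0, 0.3]
gripper_width: 0.67
grip_force: 0.0
```

Call:
play_rows(
  steps=[85,0,0,6,0,0,0,85,0,0,12,0,0,0,85,0,0,15,0,0,0,255,0,0,16,0,0,0,255,0,0,16,0,0,0],
)

```text
t: 14.45
eef_pos: [0.4339, -0.4112, 0.0075]
ee_rot: [2.19, 2.25, -0.0]
ft_force: [0.1, 0.6, -0.4]
gripper_width: 0.552
grip_force: 0.0
```

Call:
play_rows(
  steps=[255,0,0,0,0,0,0,255,0,0,0,0,0,0,255,0,0,0,0,0,0,255,0,0,0,0,0,0],
)

```text
t: 14.85
eef_pos: [0.4338, -0.411, 0.0073]
ee_rot: [2.19, 2.25, -0.0]
ft_force: [-1.4, 0.0, 6.1]
gripper_width: 0.457
grip_force: 30.0
```

```bash
python3 - <<'E'
from h import *
C=np.array([.5746,-.0412])
s=manip.state();print(s["eef_pos"],s["gripper_width"],s["grip_force"])
for d,y in((73.9,73.9),(163.9,163.9),(-106.1,73.9),(-16.1,163.9)):
    p=C+.046*np.array([np.cos(np.radians(d)),np.sin(np.radians(d))]);print(d,p.round(4),mv([*p,.19],np.radians(y)))
E
```

```text
[ 0.43376954 -0.41099885  0.00726561] 0.4567155910932983 30.001530647277832
73.9 [0.5874 0.003 ] (array([ 409.5,  164.9, -183.1]), array([0.001 , 0.001 , 0.3081]))
163.9 [ 0.5304 -0.0284] (array([ 379.6,  107.1, -183.1]), array([-0.    ,  0.0015, -1.2627]))
-106.1 [ 0.5618 -0.0854] (array([ 321.8,  137. , -183. ]), array([0.001 , 0.001 , 0.3081]))
-16.1 [ 0.6188 -0.054 ] (array([ 351.7,  194.8, -183. ]), array([-0.    ,  0.0015, -1.2627]))
```

Call:
play_rows(
  steps=[255,0,0,-30,0,0,0,255,15,6,-75,0,0,0,255,45,18,-115,0,0,0.1,255,85,35,-140,0,0,0.2,255,130,52,-150,0,0,0.31],
)

```text
t: 15.35
eef_pos: [0.4832, -0.2798, 0.1597]
ee_rot: [2.514, 1.875, 0.003]
ft_force: [0.3, 0.6, -0.7]
gripper_width: 0.459
grip_force: 30.0
```

Call:
play_rows(
  steps=[255,44,-2,-5,0,0,0,255,88,-4,-5,0,0,0,255,132,-5,-5,0,0,0,255,176,-6,-5,0,0,0,255,215,-7,-5,0,0,0],
)

```text
t: 15.85
eef_pos: [0.5347, -0.0689, 0.1605]
ee_rot: [-2.511, -1.886, 0.0]
ft_force: [1.1, -0.2, -0.2]
gripper_width: 0.46
grip_force: 30.0
```

```bash
cat > to.py <<'E'
from h import *
import sys
a=list(map(float,sys.argv[1:]))
s=manip.state();print(s["eef_pos"].round(4),s["gripper_width"].round(3),s["grip_force"].round(1),s["joint_positions"][5].round(2));sh,t=mv(a[:3],np.radians(a[3]));print(sh,t)
E
python3 to.py .5874 .003 .095 73.9
```

```text
Traceback (most recent call last):
  File "to.py", line 4, in <module>
    s=manip.state();print(s["eef_pos"].round(4),s["gripper_width"].round(3),s["grip_force"].round(1),s["joint_positions"][5].round(2));sh,t=mv(a[:3],np.radians(a[3]));print(sh,t)
                                                ^^^^^^^^^^^^^^^^^^^^^^^^
AttributeError: 'float' object has no attribute 'round'
```

```bash
sed -i 's/s\["gripper_width"\].round(3),s\["grip_force"\].round(1)/s["gripper_width"],s["grip_force"],s["ft_force"].round(1)/' to.py; python3 to.py .5874 .003 .096 73.9
```

```text
[ 0.5347 -0.0689  0.1605] 0.4601593244530648 29.998405873775482 [ 1.1 -0.2 -0.2] 0.05
[83.8 30.6 64.5] [-0.0008 -0.0003 -0.0015]
```

Call:
play_rows(
  steps=[255,40,15,0,0,0,0,255,84,31,0,0,0,0,255,84,31,30,0,0,0,255,84,31,55,0,0,0,255,84,31,64,0,0,0],
)

```text
t: 16.35
eef_pos: [0.5857, 0.0016, 0.0931]
ee_rot: [-2.508, -1.884, 0.008]
ft_force: [-0.8, -0.5, -1.2]
gripper_width: 0.457
grip_force: 30.0
```

```bash
python3 to.py .5874 .003 .091 73.9
```

```text
[0.5857 0.0016 0.0931] 0.456603639046627 29.999673664569855 [-0.8 -0.5 -1.2] 0.19
[1.8 1.3 2.1] [-0.0065  0.0012 -0.0011]
```

Call:
play_rows(
  steps=[255,0,0,1,0,0,0,255,0,0,3,0,0,0,255,0,0,4.5,0,0,0,255,0,0,4.5,0,0,0],
)

```text
t: 16.75
eef_pos: [0.5888, 0.0005, 0.0938]
ee_rot: [2.512, 1.885, 0.002]
ft_force: [-0.2, 0.3, -0.2]
gripper_width: 0.462
grip_force: 30.0
```

Call:
play_rows(
  steps=[255,0,1,1.5,0,0,0,255,0,1,2.5,0,0,0,255,0,1,2.5,0,0,0],
)

```text
t: 17.05
eef_pos: [0.5892, 0.0005, 0.0902]
ee_rot: [2.512, 1.886, 0.0]
ft_force: [-0.7, 0.4, -0.7]
gripper_width: 0.462
grip_force: 30.0
```

```bash
python3 to.py .5874 .003 .091 73.9
```

```text
[5.892e-01 5.000e-04 9.020e-02] 0.46215806255940767 29.99979168176651 [-0.7  0.4 -0.7] 0.19
[ 1.9 -2.4 -0.8] [ 0.0003 -0.     -0.0021]
```

Call:
play_rows(
  steps=[255,1.5,-2.5,0,0,0,0,255,1.5,-2.5,0.5,0,0,0,115,1.5,-2.5,0.5,0,0,0,115,1.5,-2.5,0.5,0,0,0,115,1.5,-2.5,0.5,0,0,0],
)

```text
t: 17.55
eef_pos: [0.5871, 0.0028, 0.0895]
ee_rot: [-2.512, -1.886, 0.0]
ft_force: [-0.1, 0.7, -0.1]
gripper_width: 0.542
grip_force: 0.0
```

Call:
play_rows(
  steps=[115,0,0,-8,0,0,0,110,0,0,-35,0,0,0,85,0,0,-80,0,0,0,85,-40,0,-110,0,0,0,85,-85,0,-125,0,0,0],
)

```text
t: 18.05
eef_pos: [0.5651, -0.0792, 0.2196]
ee_rot: [2.505, 1.887, 0.007]
ft_force: [0.8, -0.7, 0.0]
gripper_width: 0.666
grip_force: 0.0
```

```bash
python3 to.py .43 -.37 .21 84
```

```text
[ 0.5651 -0.0792  0.2196] 0.6655966473811812 0.0 [ 0.8 -0.7  0. ] 0.05
[-316.8  -49.6    9.2] [ 0.007   0.0002 -0.175 ]
```

Call:
play_rows(
  steps=[85,-45,-7,2,0,0,-0.03,85,-92,-14,4,0,0,-0.06,85,-140,-22,6,0,0,-0.1,85,-188,-29,8,0,0,-0.14,85,-236,-37,9,0,0,-0.17],
)

```text
t: 18.55
eef_pos: [0.461, -0.2968, 0.2063]
ee_rot: [2.341, 2.094, 0.0]
ft_force: [1.1, -0.1, -0.5]
gripper_width: 0.666
grip_force: 0.0
```

Call:
play_rows(
  steps=[85,-40,0,0,0,0,0,85,-80,0,0,0,0,0,85,-110,0,0,0,0,0,85,-110,0,0,0,0,0,85,-110,0,0,0,0,0],
)

```text
t: 19.05
eef_pos: [0.4494, -0.4048, 0.2059]
ee_rot: [-2.344, -2.091, -0.001]
ft_force: [-0.1, 0.3, -0.2]
gripper_width: 0.665
grip_force: 0.0
```

```bash
python3 pcs.py w11.png
```

```text
tcp [ 0.4496 -0.4041  0.2058] yaw 83.5 -0.71
px [289. 134.] piece [ 0.4204 -0.3491 27.0483 44.7495 82.5336]
   over: (array([ 51.2, -35.2, 145.8]), array([ 0.    , -0.0005,  0.0172]))
px [277.  96.] piece [ 0.4133 -0.3021 26.93   44.7415 96.7808]
   over: (array([ 97.2, -47.6, 145.8]), array([ 1.000e-04, -5.000e-04, -2.315e-01]))
px [294.  47.] piece [ 0.4393 -0.2464 27.2056 44.6475 98.3267]
   over: (array([155.5, -28.1, 145.9]), array([ 1.000e-04, -5.000e-04, -2.584e-01]))
```

Call:
play_rows(
  steps=[85,25,-17,40,0,0,0.02,85,51,-35,80,0,0,0.02,85,51,-35,125,0,0,0.02,85,51,-35,165,0,0,0.02,85,51,-35,184,0,0,0.02],
)

```text
t: 19.6
eef_pos: [0.4188, -0.346, 0.0178]
ee_rot: [-2.357, -2.067, 0.0]
ft_force: [-0.9, -0.2, 0.7]
gripper_width: 0.667
grip_force: 0.0
```

Call:
play_rows(
  steps=[85,0,0,6,0,0,0,85,0,0,12,0,0,0,85,0,0,15,0,0,0,255,0,0,16,0,0,0,255,0,0,16,0,0,0],
)

```text
t: 20.1
eef_pos: [0.4212, -0.3505, 0.0067]
ee_rot: [2.363, 2.068, 0.0]
ft_force: [0.3, -0.0, 0.4]
gripper_width: 0.552
grip_force: 0.0
```

Call:
play_rows(
  steps=[255,0,0,0,0,0,0,255,0,0,0,0,0,0,255,0,0,0,0,0,0,255,0,0,0,0,0,0],
)

```text
t: 20.5
eef_pos: [0.421, -0.3504, 0.0065]
ee_rot: [2.363, 2.068, 0.0]
ft_force: [-0.7, 0.6, 5.2]
gripper_width: 0.455
grip_force: 30.0
```

```bash
python3 to.py .5618 -.0854 .16 73.9
```

```text
[ 0.421  -0.3504  0.0065] 0.4552951634718588 30.00174969434738 [-0.7  0.6  5.2] -0.66
[ 281.2  104.6 -153.6] [0.001  0.0007 0.148 ]
```

Call:
play_rows(
  steps=[255,0,0,-30,0,0,0,255,10,4,-75,0,0,0,255,40,15,-115,0,0,0.05,255,80,30,-140,0,0,0.1,255,125,47,-153,0,0,0.15],
)

```text
t: 21.0
eef_pos: [0.4849, -0.2327, 0.1617]
ee_rot: [2.513, 1.878, 0.003]
ft_force: [-0.1, 0.5, -1.3]
gripper_width: 0.46
grip_force: 30.0
```

```bash
python3 to.py .5618 -.0854 .16 73.9
```

```text
[ 0.4849 -0.2327  0.1617] 0.46040529930022117 29.99662220478058 [-0.1  0.5 -1.3] -0.26
[163.   32.    1.7] [ 0.0049  0.0013 -0.0064]
```

Call:
play_rows(
  steps=[255,40,8,0,0,0,0,255,82,16,0,0,0,0,255,125,25,0,0,0,0,255,163,33,5,0,0,0,255,163,33,30,0,0,0],
)

```text
t: 21.5
eef_pos: [0.5644, -0.082, 0.1311]
ee_rot: [2.504, 1.889, 0.008]
ft_force: [-0.0, -1.0, -0.4]
gripper_width: 0.459
grip_force: 30.0
```

Call:
play_rows(
  steps=[255,0,0,20,0,0,0,255,0,0,33,0,0,0,255,0,0,36,0,0,0,255,0,0,36,0,0,0],
)

```text
t: 21.9
eef_pos: [0.5603, -0.0855, 0.092]
ee_rot: [-2.512, -1.885, 0.001]
ft_force: [-0.3, 0.3, -0.9]
gripper_width: 0.46
grip_force: 30.0
```

```bash
python3 to.py .5618 -.0854 .09 73.9
```

```text
[ 0.5603 -0.0855  0.092 ] 0.4598559486029353 29.999771118164062 [-0.3  0.3 -0.9] 0.04
[0.5 1.4 2. ] [-0.0011 -0.     -0.0026]
```

Call:
play_rows(
  steps=[255,0.5,1,1,0,0,0,255,0.5,1,2.5,0,0,0,115,0.5,1,2.5,0,0,0,115,0.5,1,2.5,0,0,0,115,0.5,1,2.5,0,0,0],
)

```text
t: 22.4
eef_pos: [0.5625, -0.0856, 0.0921]
ee_rot: [2.512, 1.884, 0.002]
ft_force: [-5.4, 1.2, 4.0]
gripper_width: 0.546
grip_force: 0.0
```

Call:
play_rows(
  steps=[115,0,0,-8,0,0,0,110,0,0,-35,0,0,0,85,0,0,-80,0,0,0,85,-40,0,-110,0,0,0,85,-85,0,-120,0,0,0],
)

```text
t: 22.9
eef_pos: [0.5407, -0.1676, 0.2166]
ee_rot: [2.502, 1.885, 0.009]
ft_force: [1.3, -0.2, -0.8]
gripper_width: 0.662
grip_force: 0.0
```

```bash
python3 to.py .43 -.36 .21 97
```

```text
[ 0.5407 -0.1676  0.2166] 0.6621851882311768 0.0 [ 1.3 -0.2 -0.8] -0.12
[-215.5  -53.4    6.3] [ 0.0099  0.003  -0.4019]
```

```bash
python3 - <<'E'
from h import *
c=cam("wrist","w12.png");I=c["image"]
u,v=proj(c,[.5746,-.0412,.083]);print(u,v)
u,v=int(u),int(v);a=I[max(0,v-90):v+90,max(0,u-110):u+110];cv2.imwrite("pics/w12c.png",cv2.resize(a,None,fx=3,fy=3,interpolation=cv2.INTER_CUBIC))
E
```

```text
313.9645766772951 57.0625610934502
```

View pics/w12c.png

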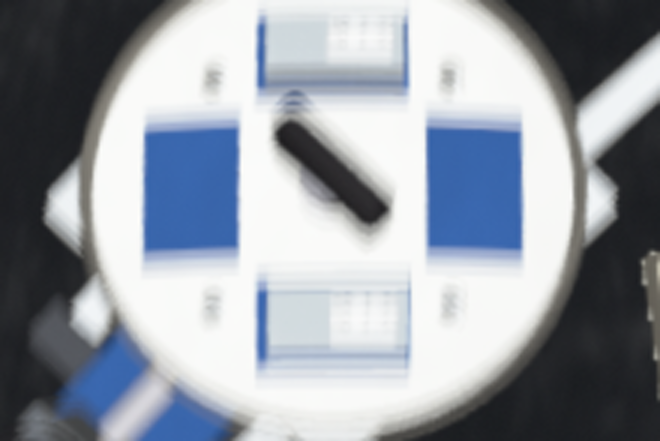

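Crop: both placed pieces lie flat on their pads, at crop (333,50) and (333,322). Pads left and right are still free. On to the next piece.

Call:
play_rows(
  steps=[85,-40,-10,1,0,0,-0.08,85,-85,-21,2,0,0,-0.16,85,-130,-32,4,0,0,-0.24,85,-175,-43,6,0,0,-0.32,85,-215,-53,6,0,0,-0.4],
)

```text
t: 23.45
eef_pos: [0.4261, -0.3601, 0.2048]
ee_rot: [2.084, 2.349, -0.0]
ft_force: [-0.1, -0.2, -0.3]
gripper_width: 0.665
grip_force: 0.0
```

Call:
play_rows(
  steps=[85,0,0,0,0,0,0,85,0,0,0,0,0,0,85,0,0,0,0,0,0],
)

```text
t: 23.75
eef_pos: [0.4278, -0.3577, 0.2045]
ee_rot: [2.087, 2.347, 0.001]
ft_force: [0.3, -0.2, 0.2]
gripper_width: 0.665
grip_force: 0.0
```

```bash
python3 pcs.py w13.png
```

```text
tcp [ 0.4279 -0.3575  0.2043] yaw 96.8 -0.91
px [312. 130.] piece [ 0.4133 -0.3017 26.8218 45.2511 96.6504]
   over: (array([ 57.1,  -8. , 144.3]), array([0.0006, 0.0001, 0.0019]))
px [339.  85.] piece [ 0.4392 -0.246  26.159  44.9268 97.7316]
   over: (array([109.4,  24.2, 144.3]), array([ 0.0006,  0.0002, -0.017 ]))
```

Call:
play_rows(
  steps=[85,28,-4,40,0,0,0,85,57,-8,80,0,0,0,85,57,-8,125,0,0,0,85,57,-8,165,0,0,0,85,57,-8,182,0,0,0],
)

```text
t: 24.3
eef_pos: [0.411, -0.299, 0.0179]
ee_rot: [-2.081, -2.345, -0.0]
ft_force: [-0.3, 0.3, -0.7]
gripper_width: 0.666
grip_force: 0.0
```

Call:
play_rows(
  steps=[85,0,0,6,0,0,0,85,0,0,12,0,0,0,85,0,0,15,0,0,0,255,0,0,16,0,0,0,255,0,0,16,0,0,0],
)

```text
t: 24.8
eef_pos: [0.4132, -0.3032, 0.007]
ee_rot: [2.086, 2.346, -0.0]
ft_force: [0.5, -0.7, 0.6]
gripper_width: 0.553
grip_force: 0.0
```

Call:
play_rows(
  steps=[255,0,0,0,0,0,0,255,0,0,0,0,0,0,255,0,0,0,0,0,0,255,0,0,0,0,0,0],
)

```text
t: 25.2
eef_pos: [0.4131, -0.3032, 0.0069]
ee_rot: [2.087, 2.346, 0.0]
ft_force: [-1.0, -0.2, 4.4]
gripper_width: 0.459
grip_force: 30.0
```

```bash
python3 to.py .6188 -.054 .16 163.9
```

```text
[ 0.4131 -0.3032  0.0069] 0.45873120522377914 29.999163150787354 [-1.  -0.2  4.4] -0.85
[ 223.3  233.5 -153.1] [ 2.0000e-04  1.4000e-03 -1.1729e+00]
```

```bash
python3 - <<'E'
from h import *
H=np.load("H.npy");c0=np.load("pics/c_w7.npy",allow_pickle=True).item()
def C(p,rv):
    T=np.eye(4);T[:3,:3]=R.from_rotvec(rv).as_matrix();T[:3,3]=p;c=dict(c0);c["extrinsics"]=T@H;return c
a=C([.5682,-.0318,.2209],[2.708,-1.591,-.005]);b=C([.5794,-.087,.1894],[2.708,-1.591,0])
for x,y in(((252,87),(237,141)),((303,40),(271,120))):
    print(tri(ray(a,*x),ray(b,*y)))
E
```

```text
(array([ 0.67534961, -0.09114974,  0.05958378]), [np.float64(0.003726662695903626), np.float64(0.003726662695903484)])
(array([ 0.63404821, -0.13441695,  0.18579561]), [np.float64(0.00027975499068131336), np.float64(0.00027975499068116054)])
```

Call:
play_rows(
  steps=[255,0,0,-30,0,0,0,255,6,6,-75,0,0,0,255,25,26,-115,0,0,-0.12,255,52,54,-140,0,0,-0.26,255,85,88,-153,0,0,-0.4],
)

```text
t: 25.7
eef_pos: [0.4915, -0.2083, 0.1623]
ee_rot: [1.573, 2.714, -0.0]
ft_force: [1.2, -0.8, -0.6]
gripper_width: 0.459
grip_force: 30.0
```

```bash
python3 to.py .6188 -.054 .16 163.9
```

```text
[ 0.4915 -0.2083  0.1623] 0.45915035061988324 29.9946928024292 [ 1.2 -0.8 -0.6] -1.02
[ 70.6 187.2   2.4] [ 5.000e-04  5.200e-03 -7.695e-01]
```

```bash
python3 to.py .6175 -.0525 .16 141
```

```text
[ 0.4915 -0.2083  0.1623] 0.45915035061988324 29.9946928024292 [ 1.2 -0.8 -0.6] -1.02
[ 72.6 186.8   2.4] [ 0.0015  0.0049 -0.3698]
```

Call:
play_rows(
  steps=[255,6,15,0,0,0,-0.13,255,20,45,0,0,0,-0.26,255,37,90,0,0,0,-0.37,255,55,135,0,0,0,-0.37,255,73,180,0,0,0,-0.37],
)

```text
t: 26.2
eef_pos: [0.6109, -0.054, 0.1584]
ee_rot: [-1.053, -2.959, 0.001]
ft_force: [1.0, -1.3, -1.1]
gripper_width: 0.459
grip_force: 30.0
```

```bash
python3 to.py .6175 -.0525 .092 141
```

```text
[ 0.6109 -0.054   0.1584] 0.4592983955602723 29.996355772018433 [ 1.  -1.3 -1.1] -1.06
[-4.2  5.4 66.4] [-0.0006 -0.0006 -0.0033]
```

Call:
play_rows(
  steps=[255,-2.5,6,15,0,0,0,255,-2.5,6,40,0,0,0,255,-2.5,6,60,0,0,0,255,-2.5,6,67,0,0,0,255,-2.5,6,67,0,0,0],
)

```text
t: 26.7
eef_pos: [0.6151, -0.0527, 0.0909]
ee_rot: [-1.053, -2.957, 0.001]
ft_force: [0.4, 0.3, -0.6]
gripper_width: 0.456
grip_force: 30.0
```

```bash
python3 to.py .6175 -.0525 .09 141
```

```text
[ 0.6151 -0.0527  0.0909] 0.4562402429853474 29.998045563697815 [ 0.4  0.3 -0.6] -1.06
[-1.7  1.6  0.9] [-0.0012 -0.0022 -0.0034]
```

Call:
play_rows(
  steps=[255,-1,1,0.5,0,0,0,255,-1,1,1,0,0,0,115,-1,1,1,0,0,0,115,-1,1,1,0,0,0,115,-1,1,1,0,0,0],
)

```text
t: 27.2
eef_pos: [0.6177, -0.0524, 0.0913]
ee_rot: [1.053, 2.959, 0.0]
ft_force: [1.1, -0.1, 0.0]
gripper_width: 0.548
grip_force: 0.0
```

Call:
play_rows(
  steps=[115,0,0,-8,0,0,0,110,0,0,-35,0,0,0,85,0,0,-80,0,0,0,85,0,-40,-110,0,0,0,85,0,-85,-120,0,0,0],
)

```text
t: 27.7
eef_pos: [0.566, -0.1187, 0.217]
ee_rot: [1.046, 2.953, 0.0]
ft_force: [0.2, -0.8, 0.1]
gripper_width: 0.663
grip_force: 0.0
```

```bash
python3 to.py .44 -.30 .21 98
```

```text
[ 0.566  -0.1187  0.217 ] 0.663266400499579 0.0 [ 0.2 -0.8  0.1] -1.19
[ -16.2 -220.2    6.4] [0.006  0.0065 0.7503]
```

Call:
play_rows(
  steps=[85,-3,-40,2,0,0,0.14,85,-7,-85,3,0,0,0.28,85,-10,-130,5,0,0,0.42,85,-13,-175,6,0,0,0.56,85,-16,-220,6,0,0,0.7],
)

```text
t: 28.2
eef_pos: [0.4361, -0.3001, 0.2058]
ee_rot: [2.01, 2.413, -0.0]
ft_force: [0.7, -0.1, 0.2]
gripper_width: 0.666
grip_force: 0.0
```

Call:
play_rows(
  steps=[85,0,0,0,0,0,0.05,85,0,0,0,0,0,0.05,85,0,0,0,0,0,0.05],
)

```text
t: 28.5
eef_pos: [0.4375, -0.2988, 0.2056]
ee_rot: [2.062, 2.369, 0.0]
ft_force: [-0.0, 0.3, -0.6]
gripper_width: 0.665
grip_force: 0.0
```

```bash
python3 pcs.py w14.png
```

```text
tcp [ 0.4377 -0.2984  0.2054] yaw 98.0 -0.84
px [336. 159.] piece [ 0.4545 -0.2735 26.1863 43.8169 98.2235]
   over: (array([ 22.4,  20. , 145.4]), array([ 0.0004,  0.0003, -0.0046]))
```

The last piece has been knocked aside; the new position is measured. Picking it.

Call:
play_rows(
  steps=[85,11,10,40,0,0,0,85,22,20,80,0,0,0,85,22,20,125,0,0,0,85,22,20,165,0,0,0,85,22,20,183,0,0,0],
)

```text
t: 29.05
eef_pos: [0.4523, -0.2712, 0.0177]
ee_rot: [-2.056, -2.367, 0.001]
ft_force: [0.3, 1.1, 1.0]
gripper_width: 0.667
grip_force: 0.0
```

Call:
play_rows(
  steps=[85,0,0,6,0,0,0,85,0,0,12,0,0,0,85,0,0,15,0,0,0,255,0,0,16,0,0,0,255,0,0,16,0,0,0],
)

```text
t: 29.55
eef_pos: [0.4548, -0.2748, 0.0071]
ee_rot: [2.063, 2.367, 0.0]
ft_force: [0.1, 0.1, -0.5]
gripper_width: 0.551
grip_force: 0.0
```

Call:
play_rows(
  steps=[255,0,0,0,0,0,0,255,0,0,0,0,0,0,255,0,0,0,0,0,0,255,0,0,0,0,0,0],
)

```text
t: 29.95
eef_pos: [0.4546, -0.2748, 0.007]
ee_rot: [2.063, 2.367, 0.0]
ft_force: [-0.3, 1.1, 4.7]
gripper_width: 0.461
grip_force: 30.0
```

```bash
python3 to.py .5304 -.0284 .16 163.9
```

```text
[ 0.4546 -0.2748  0.007 ] 0.4614453839806652 29.965273439884186 [-0.3  1.1  4.7] -0.78
[ 233.6  108.8 -153.2] [ 3.0000e-04  1.4000e-03 -1.1529e+00]
```

Call:
play_rows(
  steps=[255,0,0,-30,0,0,0,255,6,3,-75,0,0,0,255,25,12,-115,0,0,-0.12,255,52,24,-140,0,0,-0.26,255,90,42,-153,0,0,-0.4],
)

```text
t: 30.45
eef_pos: [0.4846, -0.18, 0.1621]
ee_rot: [1.546, 2.729, -0.0]
ft_force: [0.9, 0.5, -0.4]
gripper_width: 0.46
grip_force: 30.0
```

```bash
python3 to.py .5304 -.0284 .16 163.9
```

```text
[ 0.4846 -0.18    0.1621] 0.45951806986014126 29.96397167444229 [ 0.9  0.5 -0.4] -1.0
[106.5 117.3   2. ] [ 6.000e-04  5.000e-03 -7.496e-01]
```

Call:
play_rows(
  steps=[255,22,24,0,0,0,-0.14,255,44,48,0,0,0,-0.28,255,66,72,0,0,0,-0.42,255,88,96,0,0,0,-0.56,255,106,117,0,0,0,-0.7],
)

```text
t: 30.95
eef_pos: [0.5294, -0.0268, 0.1583]
ee_rot: [-0.512, -3.099, -0.0]
ft_force: [-0.1, -0.5, -0.7]
gripper_width: 0.46
grip_force: 30.0
```

Call:
play_rows(
  steps=[255,0,0,10,0,0,-0.05,255,0,0,30,0,0,-0.05,255,0,0,52,0,0,-0.05,255,0,0,66,0,0,-0.05,255,0,0,66,0,0,-0.05],
)

```text
t: 31.45
eef_pos: [0.5284, -0.0283, 0.091]
ee_rot: [-0.444, -3.106, -0.0]
ft_force: [0.6, -0.5, -0.6]
gripper_width: 0.46
grip_force: 30.0
```

```bash
python3 to.py .5304 -.0284 .09 163.9
```

```text
[ 0.5284 -0.0283  0.091 ] 0.4598962110458148 29.97352033853531 [ 0.6 -0.5 -0.6] -1.44
[-1.9  0.5  1. ] [-0.0005 -0.0036 -0.0028]
```

Call:
play_rows(
  steps=[255,-1.5,0,0.5,0,0,0,255,-1.5,0,1,0,0,0,115,-1.5,0,1,0,0,0,115,-1.5,0,1,0,0,0,115,-1.5,0,1,0,0,0],
)

```text
t: 31.95
eef_pos: [0.5315, -0.029, 0.0926]
ee_rot: [0.444, 3.109, 0.0]
ft_force: [-0.1, -0.4, 0.0]
gripper_width: 0.545
grip_force: 0.0
```

Call:
play_rows(
  steps=[115,0,0,-8,0,0,0,110,0,0,-35,0,0,0,85,0,0,-80,0,0,0,85,0,0,-120,0,0,0,85,0,0,-120,0,0,0],
)

```text
t: 32.45
eef_pos: [0.535, -0.0295, 0.2206]
ee_rot: [0.442, 3.096, -0.0]
ft_force: [0.1, -0.2, 0.9]
gripper_width: 0.661
grip_force: 0.0
```

```bash
python3 to.py .4478 -.1115 .16 29
```

```text
[ 0.535  -0.0295  0.2206] 0.660507226531965 0.0 [ 0.1 -0.2  0.9] -1.44
[  61.6 -103.3   59.6] [0.0168 0.0046 2.3517]
```

All four pieces are placed. Next I need the feeler height and the clearance to the microscope. I'll move to a tilted viewpoint over the near end of the rail.

```bash
python3 to.py .45 -.11 .17 119
```

```text
[ 0.535  -0.0295  0.2206] 0.660507226531965 0.0 [ 0.1 -0.2  0.9] -1.44
[  59.8 -101.2   49.6] [0.007  0.0122 0.7809]
```

Call:
play_rows(
  steps=[85,15,-25,0,0,0,0.14,85,30,-50,10,0,0,0.28,85,45,-75,25,0,0,0.42,85,60,-101,40,0,0,0.56,85,60,-101,50,0,0,0.7],
)

```text
t: 32.95
eef_pos: [0.4429, -0.1104, 0.1607]
ee_rot: [-1.495, -2.761, 0.002]
ft_force: [0.4, -0.0, 0.8]
gripper_width: 0.663
grip_force: 0.0
```

Call:
play_rows(
  steps=[85,0,0,0,0,0,0.08,85,0,0,0,-0.1,0,0.08,85,0,0,0,-0.2,0,0.08,85,0,0,0,-0.3,0,0.08,85,0,0,0,-0.3,0,0.08],
)

```text
t: 33.45
eef_pos: [0.4436, -0.1097, 0.161]
ee_rot: [1.514, 2.561, 0.396]
ft_force: [-0.2, 1.0, -0.9]
gripper_width: 0.665
grip_force: 0.0
```

Call:
play_rows(
  steps=[85,0,0,0,0,0,0,85,0,0,0,0,0,0],
)

```text
t: 33.65
eef_pos: [0.4457, -0.109, 0.1625]
ee_rot: [1.509, 2.564, 0.395]
ft_force: [0.8, -0.3, -0.6]
gripper_width: 0.67
grip_force: 0.0
```

```bash
python3 - <<'E'
from h import *
c=cam("wrist","w15.png");np.save("pics/c_w15.npy",c,allow_pickle=True)
print(manip.state()["eef_pos"],[np.round(proj(c,p),1) for p in ([.723,.041,.144],[.723,.041,.2],[.5746,-.0412,.083],[.634,-.134,.186])])
S=cam("scene","s15.png");D=cam("side","d15.png")
np.save("pics/c_s15.npy",S,allow_pickle=True);np.save("pics/c_d15.npy",D,allow_pickle=True)
for k in(S,D):print([np.round(proj(k,p),1) for p in ([.723,.041,.144],[.723,.041,.2],[.5746,-.0412,.083],[.634,-.134,.186])])
E
```

```text
[ 0.44585331 -0.10885046  0.16248379] [array([565.4, 198. ]), array([603.9, 209.3]), array([433.8, 196.3]), array([488.8, 339.9])]
[array([342.4, 144.5]), array([342.7, 127.9]), array([313.5, 183.8]), array([347.8, 160.1])]
[array([354.3, 159. ]), array([355.1, 145.1]), array([326.1, 185.9]), array([352.7, 166. ])]
```

```bash
python3 - <<'E'
import cv2,numpy as np
M=np.zeros((600,800,3),np.uint8)
def put(f,r0,r1,c0,c1,y,x,w,h):
    M[y:y+h,x:x+w]=cv2.resize(cv2.imread("pics/"+f)[r0:r1,c0:c1],(w,h),interpolation=cv2.INTER_CUBIC)
put("w15.png",120,280,460,640,0,0,540,480)
put("s15.png",116,164,319,371,0,540,260,240)
put("d15.png",131,179,329,381,240,540,260,240)
put("w9.png",0,100,150,330,480,0,216,120)
put("w4.png",20,160,110,320,480,220,180,120)
put("w15.png",140,240,360,500,480,410,168,120)
put("s15.png",110,210,300,430,480,590,156,120)
cv2.imwrite("pics/mos.png",M)
E
```

```text
(no output)
```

View pics/mos.png

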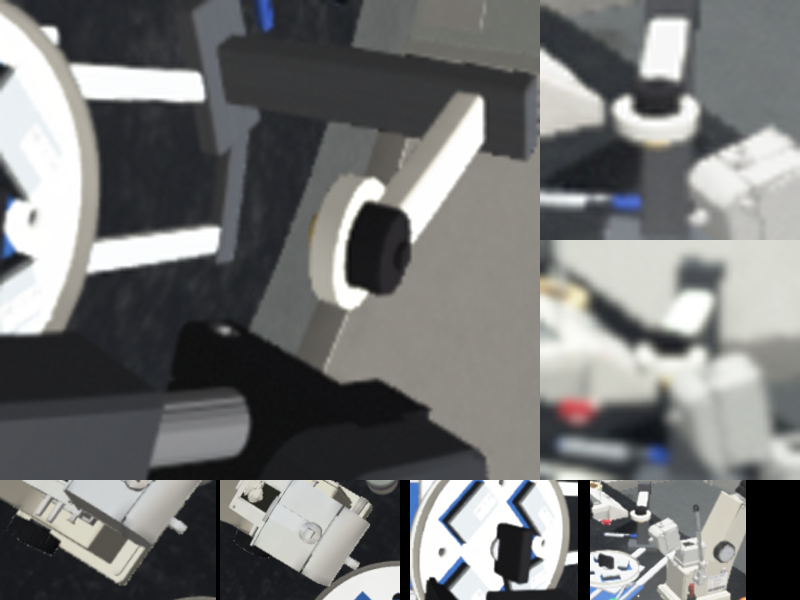

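Mosaic: in the wrist panel the ring light is at (342,240) with the brass foot peeking out at (312,232). In the scene panel the brass foot is at (655,145). The grey microscope block near the head has a nub at scene (350,159).

```bash
python3 - <<'E'
from h import *
from scipy.optimize import brentq
w,s,d=[np.load(f"pics/c_{n}15.npy",allow_pickle=True).item() for n in "wsd"]
C=np.array([.5746,-.0412]);r=np.array([np.cos(np.radians(28.9)),np.sin(np.radians(28.9))]);Hd=C+.17*r
print("head",Hd,"knob home",Hd-.145*r)
# wrist: foot near edge col, ring near edge
for n,rad in(("foot",.009),("ring",.026)):
    for col in(562.5,563.3,564.5):
        f=lambda z:proj(w,[*(Hd-rad*r),z])[0]-col
        print(n,col,round(brentq(f,.1,.25),4))
I=w["image"];print(I[190:204:3,555:572].tolist()[0]); hsv=cv2.cvtColor(I,cv2.COLOR_BGR2HSV)
for row in(194,197,200,206,212): print(row,[tuple(x) for x in hsv[row,558:570].tolist()])
for k,c in(("s",s),("d",d)):
    e=np.array(c["extrinsics"])[:2,3]-Hd;e/=np.linalg.norm(e)
    u,v=proj(c,[*(Hd+.009*e),.144]);print(k,"foot front edge z=.144",u,v,"px/mm",(v-proj(c,[*(Hd+.009*e),.154])[1])/10)
    u=int(round(u))
    for row in range(int(v)-8,int(v)+6): print(row,[tuple(x) for x in c["image"][row,u-1:u+2].tolist()])
H=np.load("H.npy");c0=w
T=np.eye(4);T[:3,:3]=R.from_rotvec([2.708,-1.591,0]).as_matrix();T[:3,3]=[.5794,-.087,.1894];b=dict(c0);b["extrinsics"]=T@H
for z in(.15,.186,.21): print("block corner",onz(b,227,142,z).round(3),"nub",onz(b,268,119,z).round(3), "far edge",onz(b,285,67,z).round(3))
E
```

```text
head [0.72342897 0.04095801] knob home [ 0.59648661 -0.02911794]
foot 562.5 0.1443
foot 563.3 0.1455
foot 564.5 0.1473
ring 562.5 0.1535
ring 563.3 0.1547
ring 564.5 0.1564
[[42, 39, 36], [43, 40, 38], [42, 39, 37], [55, 53, 51], [98, 98, 96], [103, 103, 100], [103, 104, 101], [103, 105, 101], [103, 104, 101], [101, 102, 100], [101, 104, 103], [115, 123, 125], [137, 146, 148], [139, 148, 150], [138, 147, 150], [138, 146, 149], [138, 146, 149]]
194 [(80, 7, 103), (80, 7, 104), (80, 8, 102), (80, 8, 102), (60, 5, 102), (22, 39, 98), (20, 97, 118), (21, 34, 150), (23, 20, 156), (23, 20, 156), (25, 18, 154), (25, 18, 154)]
197 [(80, 8, 102), (75, 10, 102), (75, 10, 103), (70, 7, 103), (30, 13, 101), (20, 108, 118), (20, 69, 145), (24, 22, 159), (25, 19, 160), (25, 18, 159), (21, 21, 159), (25, 18, 157)]
200 [(80, 8, 102), (75, 10, 102), (80, 8, 101), (70, 8, 102), (36, 12, 104), (20, 79, 133), (22, 24, 162), (23, 19, 164), (25, 19, 164), (23, 19, 163), (25, 19, 162), (23, 19, 161)]
206 [(90, 8, 102), (80, 7, 103), (75, 5, 104), (75, 5, 103), (60, 5, 110), (27, 16, 148), (25, 18, 168), (2
[... 1467 characters left out ...]
226, 225), (220, 231, 231), (223, 234, 233)]
158 [(182, 204, 207), (191, 217, 220), (206, 224, 226)]
159 [(137, 161, 168), (154, 181, 188), (190, 209, 211)]
160 [(101, 116, 122), (125, 141, 146), (177, 187, 188)]
161 [(86, 91, 91), (105, 110, 111), (157, 162, 161)]
162 [(74, 74, 72), (90, 90, 88), (133, 136, 134)]
163 [(64, 63, 59), (78, 78, 76), (115, 117, 115)]
164 [(57, 54, 52), (81, 81, 79), (115, 118, 115)]
block corner [ 0.659 -0.104  0.15 ] nub [ 0.641 -0.132  0.15 ] far edge [ 0.648 -0.168  0.15 ]
block corner [ 0.651 -0.112  0.186] nub [ 0.636 -0.134  0.186] far edge [ 0.641 -0.164  0.186]
block corner [ 0.645 -0.116  0.21 ] nub [ 0.632 -0.136  0.21 ] far edge [ 0.637 -0.162  0.21 ]
```

Foot height comes out at about 0.144 m, so the total turn is about 5.5 rad. I'll pre-raise 4.3 rad here, away from the microscope and below the feeler, then push and finish at home.

Call:
play_rows(
  steps=[85,0,0,0,0.1,0,0,85,0,0,0,0.2,0,0,85,0,0,0,0.3,0,0,85,0,0,0,0.3,0,-0.14,85,0,0,0,0.3,0,-0.28],
)

```text
t: 34.3
eef_pos: [0.4464, -0.1084, 0.162]
ee_rot: [1.183, 2.883, -0.026]
ft_force: [0.1, 0.3, -0.4]
gripper_width: 0.668
grip_force: 0.0
```

```bash
python3 to.py .4477 -.1113 .15 209
```

```text
[ 0.4464 -0.1084  0.162 ] 0.6678234035651619 0.0 [ 0.1  0.3 -0.4] -1.13
[-2.7 -1.1 12.1] [-0.0239  0.0216 -1.285 ]
```

Call:
play_rows(
  steps=[85,-1,0,0,-0.0026,0.0024,-0.14,85,-2,-1,0,-0.0052,0.0047,-0.28,85,-3,-1,0,-0.0078,0.0071,-0.42,85,-3,-1,0,-0.0105,0.0094,-0.56,85,-3,-1,0,-0.013,0.0118,-0.7],
)

```text
t: 34.8
eef_pos: [0.4471, -0.1116, 0.1621]
ee_rot: [0.125, 3.127, -0.011]
ft_force: [0.7, -0.5, 0.8]
gripper_width: 0.664
grip_force: 0.0
```

```bash
python3 to.py .4477 -.1113 .15 209
```

```text
[ 0.4471 -0.1116  0.1621] 0.6637113282076417 0.0 [ 0.7 -0.5  0.8] -1.85
[-0.4  0.4 12.1] [-0.0102  0.0101 -0.5861]
```

Call:
play_rows(
  steps=[85,0,0,3,-0.0025,0.0025,-0.145,85,0,0,6,-0.005,0.005,-0.29,85,0,0,9,-0.0075,0.0075,-0.44,85,0,0,12,-0.01,0.01,-0.586,85,0,0,12,-0.01,0.01,-0.586],
)

```text
t: 35.3
eef_pos: [0.447, -0.1116, 0.1497]
ee_rot: [0.777, -3.044, -0.0]
ft_force: [-1.2, -0.4, 0.4]
gripper_width: 0.668
grip_force: 0.0
```

```bash
python3 to.py .4477 -.1113 .095 209; python3 - <<'E'
from det import *
c=np.load("pics/c_w6.npy",allow_pickle=True)
c=cam("wrist","w16.png"); print(np.round(proj(c,[.4477,-.1113,.119]),1))
I=cv2.imread("pics/w9.png")
H=np.load("H.npy");T=np.eye(4);T[:3,:3]=R.from_rotvec([2.708,-1.591,-.005]).as_matrix();T[:3,3]=[.5682,-.0318,.2209];b=dict(c);b["extrinsics"]=T@H
print("knob pred in w9",proj(b,[.4477,-.1113,.119]));g=cv2.cvtColor(I,cv2.COLOR_BGR2GRAY)
for r in range(174,200,2): print(r,g[r,430:496:3].tolist())
E
```

```text
[ 0.447  -0.1116  0.1497] 0.6679433626280967 0.0 [-1.2 -0.4  0.4] -2.43
[-0.8 -0.1 54.7] [ 0.0004 -0.0004 -0.0063]
[320.2 224.2]
knob pred in w9 (np.float64(464.67076561710024), np.float64(184.66354058272555))
174 [86, 100, 35, 35, 34, 35, 34, 35, 34, 34, 33, 33, 33, 33, 33, 34, 30, 29, 31, 31, 34, 35]
176 [88, 62, 27, 15, 18, 19, 19, 18, 18, 20, 17, 18, 17, 17, 22, 30, 29, 29, 31, 29, 33, 31]
178 [90, 37, 17, 14, 14, 16, 17, 18, 16, 16, 17, 16, 17, 17, 17, 18, 24, 28, 28, 29, 31, 31]
180 [94, 27, 16, 13, 14, 15, 19, 22, 22, 21, 21, 20, 20, 21, 21, 21, 21, 24, 27, 29, 32, 33]
182 [98, 31, 17, 14, 12, 15, 30, 33, 33, 33, 33, 32, 32, 31, 32, 32, 31, 31, 29, 29, 30, 33]
184 [102, 42, 14, 12, 12, 14, 32, 36, 37, 36, 36, 36, 35, 34, 36, 34, 35, 35, 34, 30, 31, 36]
186 [106, 56, 18, 12, 12, 16, 32, 35, 35, 35, 36, 36, 35, 52, 155, 147, 138, 128, 93, 29, 29, 34]
188 [109, 73, 28, 16, 13, 16, 33, 33, 33, 34, 34, 34, 34, 81, 244, 222, 219, 221, 153, 28, 29, 34]
190 [113, 134, 29, 33, 15, 19, 31, 33, 33, 33, 32, 33, 34, 34, 49, 45, 47, 48, 36, 28, 31, 34]
192 [114, 142, 34, 35, 32, 22, 28, 29, 30, 29, 29, 30, 29, 29, 29, 29, 29, 29, 31, 29, 32, 36]
194 [115, 143, 81, 34, 35, 33, 30, 30, 30, 30, 29, 28, 29, 30, 31, 28, 28, 29, 33, 30, 32, 38]
196 [111, 136, 131, 43, 33, 33, 34, 33, 33, 34, 33, 32, 31, 33, 36, 37, 37, 34, 30, 32, 31, 38]
198 [54, 71, 71, 48, 30, 33, 34, 33, 33, 33, 32, 31, 29, 30, 36, 39, 38, 34, 31, 30, 29, 38]
```

The knob bar matches the prediction. Descend and grip.

Call:
play_rows(
  steps=[85,-1,0,15,0,0,0,85,-1,0,35,0,0,0,85,-1,0,48,0,0,0,255,-1,0,54,0,0,0,255,-1,0,54,0,0,0],
)

```text
t: 35.85
eef_pos: [0.4469, -0.1112, 0.0947]
ee_rot: [0.775, -3.043, -0.002]
ft_force: [1.1, 0.4, -0.2]
gripper_width: 0.552
grip_force: 0.0
```

Call:
play_rows(
  steps=[255,0,0,0,0,0,0,255,0,0,0,0,0,0,255,0,0,0,0,0,0,255,0,0,0,0,0,0,255,0,0,0,0,0,0],
)

```text
t: 36.35
eef_pos: [0.4474, -0.1104, 0.0966]
ee_rot: [-0.775, 3.044, 0.005]
ft_force: [-1.6, 2.7, 6.2]
gripper_width: 0.14
grip_force: 30.0
```

Call:
play_rows(
  steps=[255,0,0,0,0,0,0,255,0,0,0,0,0,0,255,0,0,0,0,0,0],
)

```text
t: 36.65
eef_pos: [0.4473, -0.1104, 0.0965]
ee_rot: [-0.776, 3.044, 0.004]
ft_force: [-2.9, 4.4, 4.2]
gripper_width: 0.148
grip_force: 30.0
```

Call:
play_rows(
  steps=[255,0,0,0,0,0,0.14,255,0,0,0,0,0,0.28,255,0,0,0,0,0,0.42,255,0,0,0,0,0,0.56,255,0,0,0,0,0,0.7],
)

```text
t: 37.15
eef_pos: [0.4474, -0.1106, 0.0966]
ee_rot: [-0.323, -3.124, -0.003]
ft_force: [-1.9, 4.2, 4.2]
gripper_width: 0.146
grip_force: 30.0
```

Call:
play_rows(
  steps=[255,0,0,0,0,0,0.14,255,0,0,0,0,0,0.28,255,0,0,0,0,0,0.42,255,0,0,0,0,0,0.56,255,0,0,0,0,0,0.7],
)

```text
t: 37.65
eef_pos: [0.4473, -0.1108, 0.0966]
ee_rot: [-1.374, -2.824, -0.002]
ft_force: [-3.2, 3.1, 4.0]
gripper_width: 0.143
grip_force: 30.0
```

```bash
python3 to.py .4473 -.1104 .0965 120; python3 -c "
from h import *
s=manip.state();print(s['torque'],s['ee_rot'])"
```

```text
[ 0.4473 -0.1108  0.0966] 0.1427986579517364 29.95331883430481 [-3.2  3.1  4. ] -1.03
[0.3 0.2 0.1] [ 0.0004 -0.0017  0.1411]
[0.55892532 0.3105516  0.13835093] [-1.37449243e+00 -2.82352307e+00 -1.85430142e-03]
```

Call:
play_rows(
  steps=[255,0,0,0,0,0,0.14,255,0,0,0,0,0,0.28,255,0,0,0,0,0,0.42,255,0,0,0,0,0,0.56,255,0,0,0,0,0,0.7],
)

```text
t: 38.15
eef_pos: [0.4472, -0.1109, 0.0966]
ee_rot: [-2.259, -2.181, -0.0]
ft_force: [-3.5, 2.6, 3.8]
gripper_width: 0.146
grip_force: 30.0
```

Call:
play_rows(
  steps=[255,0,0,0,0,0,0.14,255,0,0,0,0,0,0.28,255,0,0,0,0,0,0.42,255,0,0,0,0,0,0.56,255,0,0,0,0,0,0.7],
)

```text
t: 38.65
eef_pos: [0.447, -0.1108, 0.0965]
ee_rot: [-2.869, -1.274, 0.001]
ft_force: [-4.3, 3.7, 5.6]
gripper_width: 0.148
grip_force: 30.0
```

Call:
play_rows(
  steps=[255,0,0,0,0,0,0.14,255,0,0,0,0,0,0.28,255,0,0,0,0,0,0.42,255,0,0,0,0,0,0.56,255,0,0,0,0,0,0.7],
)

```text
t: 39.15
eef_pos: [0.4469, -0.1106, 0.0966]
ee_rot: [-3.132, -0.213, 0.003]
ft_force: [-3.7, 4.4, 4.4]
gripper_width: 0.147
grip_force: 30.0
```

Call:
play_rows(
  steps=[255,0,0,0,0,0,0.14,255,0,0,0,0,0,0.28,255,0,0,0,0,0,0.42,255,0,0,0,0,0,0.56,255,0,0,0,0,0,0.7],
)

```text
t: 39.65
eef_pos: [0.4469, -0.1105, 0.0966]
ee_rot: [-3.016, 0.874, 0.004]
ft_force: [-4.8, 5.2, 5.6]
gripper_width: 0.146
grip_force: 30.0
```

```bash
python3 to.py .4473 -.1104 .15 -32; python3 -c "
from h import *
s=manip.state();print(s['torque'],s['ee_rot'])
C=np.array([.5746,-.0412])
for n in('scene','side'):
    c=cam(n,n+'20.png')
"
```

```text
[ 0.4469 -0.1105  0.0966] 0.1458261912303209 29.953485131263733 [-4.8  5.2  5.6] 1.77
[  0.1  -0.3 -53.4] [-0.0011  0.0029 -0.006 ]
[0.85233505 0.85858154 0.13853478] [-3.01553901  0.87441924  0.00396492]
```

Call:
play_rows(
  steps=[180,0,0,0,0,0,0,180,0,0,0,0,0,0,160,0,0,0,0,0,0,160,0,0,-15,0,0,0,160,0,0,-35,0,0,-0.05],
)

```text
t: 40.25
eef_pos: [0.4467, -0.1113, 0.1301]
ee_rot: [-3.041, 0.789, 0.004]
ft_force: [-0.1, 0.1, -0.1]
gripper_width: 0.372
grip_force: 0.0
```

Call:
play_rows(
  steps=[160,0,0,0,0,0,-0.14,160,0,0,0,0,0,-0.28,160,0,0,0,0,0,-0.42,160,0,0,0,0,0,-0.56,160,0,0,0,0,0,-0.7],
)

```text
t: 40.75
eef_pos: [0.4477, -0.1117, 0.1311]
ee_rot: [3.126, 0.308, 0.001]
ft_force: [0.2, 0.0, -0.1]
gripper_width: 0.373
grip_force: 0.0
```

Call:
play_rows(
  steps=[160,0,0,0,0,0,-0.14,160,0,0,0,0,0,-0.28,160,0,0,0,0,0,-0.42,160,0,0,0,0,0,-0.56,160,0,0,0,0,0,-0.7],
)

```text
t: 41.25
eef_pos: [0.4477, -0.1117, 0.131]
ee_rot: [2.831, 1.361, 0.001]
ft_force: [0.2, 0.0, -1.3]
gripper_width: 0.372
grip_force: 0.0
```

Call:
play_rows(
  steps=[160,0,0,0,0,0,-0.14,160,0,0,0,0,0,-0.28,160,0,0,0,0,0,-0.42,160,0,0,0,0,0,-0.56,160,0,0,0,0,0,-0.7],
)

```text
t: 41.75
eef_pos: [0.4477, -0.1117, 0.131]
ee_rot: [2.192, 2.249, 0.001]
ft_force: [-0.7, -1.0, 1.0]
gripper_width: 0.37
grip_force: 0.0
```

Call:
play_rows(
  steps=[160,0,0,0,0,0,-0.14,160,0,0,0,0,0,-0.28,160,0,0,0,0,0,-0.42,160,0,0,0,0,0,-0.56,160,0,0,0,0,0,-0.7],
)

```text
t: 42.25
eef_pos: [0.4477, -0.1117, 0.131]
ee_rot: [1.288, 2.865, 0.0]
ft_force: [-0.1, -0.3, 0.4]
gripper_width: 0.372
grip_force: 0.0
```

```bash
python3 to.py .4472 -.1108 .096 147.7; python3 -c "
from det import *
# carousel seat check from scene: predicted pad-plane vs image not needed
"
```

```text
[ 0.4477 -0.1117  0.131 ] 0.3722735726565917 0.0 [-0.1 -0.3  0.4] -1.09
[ 1.   0.2 35. ] [ 0.0003  0.0007 -0.2812]
```

Call:
play_rows(
  steps=[160,0,0,0,0,0,-0.14,160,0,0,0,0,0,-0.28,160,0,0,15,0,0,-0.281,160,0,0,30,0,0,-0.281,255,0,0,35,0,0,-0.281],
)

```text
t: 42.75
eef_pos: [0.4462, -0.111, 0.0934]
ee_rot: [-0.886, -3.011, -0.001]
ft_force: [-0.3, -0.3, -0.4]
gripper_width: 0.329
grip_force: 0.0
```

Call:
play_rows(
  steps=[255,0,0,0,0,0,0,255,0,0,0,0,0,0,255,0,0,0,0,0,0,255,0,0,0,0,0,0,255,0,0,0,0,0,0],
)

```text
t: 43.25
eef_pos: [0.4482, -0.1113, 0.0963]
ee_rot: [0.883, 3.013, 0.001]
ft_force: [2.4, 2.3, -2.1]
gripper_width: 0.144
grip_force: 30.0
```

```bash
python3 -c "
from h import *
s=manip.state();p=s['eef_pos'];a=np.radians(28.9)
print(p,s['gripper_width'],s['ft_force'],mv(p+.17*np.array([np.cos(a),np.sin(a),0])),s['ee_rot'])"
```

```text
[ 0.44815236 -0.11129726  0.09634609] 0.14449001590425467 [ 2.37908237  2.25380015 -2.09773784] (array([-81. , 149.5,   0.3]), array([0., 0., 0.])) [8.82503425e-01 3.01332371e+00 1.27903327e-03]
```

Call:
play_rows(
  steps=[255,-3,5,0,0,0,0,255,-9,16,0,0,0,0,255,-17,31,0,0,0,0,255,-26,48,0,0,0,0,255,-36,66,0,0,0,0],
)

```text
t: 43.75
eef_pos: [0.5116, -0.0758, 0.0963]
ee_rot: [-0.881, -3.009, 0.006]
ft_force: [-9.8, -1.3, 5.0]
gripper_width: 0.148
grip_force: 30.0
```

Call:
play_rows(
  steps=[255,-9,17,0,0,0,0,255,-19,35,0,0,0,0,255,-28,52,0,0,0,0,255,-36,66,0,0,0,0,255,-41,75,0,0,0,0],
)

```text
t: 44.25
eef_pos: [0.5872, -0.0334, 0.0963]
ee_rot: [-0.88, -3.01, 0.002]
ft_force: [-9.7, 1.5, 7.0]
gripper_width: 0.146
grip_force: 30.0
```

Call:
play_rows(
  steps=[255,-2,4,0,0,0,0,255,-3,6,0,0,0,0,255,-4,8,0,0,0,0,255,-4,8,0,0,0,0],
)

```text
t: 44.65
eef_pos: [0.5947, -0.0292, 0.0963]
ee_rot: [-0.881, -3.011, 0.001]
ft_force: [-6.2, 2.4, 4.0]
gripper_width: 0.145
grip_force: 30.0
```

```bash
python3 -c "
from h import *
s=manip.state();p=s['eef_pos']
print(p,np.linalg.norm(p[:2]-[.44815,-.1113]),s['gripper_width'],s['ft_force'],s['ee_rot'],s['joint_positions'][5])"
```

```text
[ 0.59472467 -0.02918463  0.09632892] 0.16800913228621278 0.14456047090154803 [-6.22507078  2.39173968  4.02322368] [-8.80813090e-01 -3.01078943e+00  1.30208711e-03] -1.1406066342376757
```

Call:
play_rows(
  steps=[255,-0.5,1,0,0,0,0,255,-1,2,0,0,0,0,255,-1.5,3,0,0,0,0,255,-1.5,3,0,0,0,0],
)

```text
t: 45.05
eef_pos: [0.5964, -0.0283, 0.0963]
ee_rot: [-0.88, -3.008, 0.005]
ft_force: [-10.8, 0.5, 6.7]
gripper_width: 0.144
grip_force: 30.0
```

```bash
cat > feel.py <<'E'
from h import *
s=manip.state();p=s['eef_pos'];m=R.from_rotvec(s['ee_rot']).as_matrix()
print(p.round(4),np.linalg.norm(p[:2]-[.44815,-.1113]).round(4),s['ft_force'].round(1),s['torque'].round(3),"yaw",np.degrees(np.arctan2(m[1,0],m[0,0])).round(2),s['joint_positions'][5].round(2))
import sys
for n,b in(("scene",(119,170,322,365)),("side",(130,185,335,380))):
    c=cam(n,n+sys.argv[1]+".png");I=c["image"][b[0]:b[1],b[2]:b[3]].astype(int)
    g=I[...,1]-np.maximum(I[...,0],I[...,2]);r=I[...,2]-np.maximum(I[...,0],I[...,1])
    k=np.argwhere(g>12);q=np.argwhere(r>30)
    print(n,"green",len(k),int(g[g>12].sum()),(k.mean(0)+[b[0],b[2]]).round(1) if len(k) else "","red",len(q))
E
python3 feel.py 21
```

```text
[ 0.5964 -0.0283  0.0963] 0.1699 [-10.8   0.5   6.7] [-0.075  1.703  0.067] yaw 147.39 -1.14
scene green 0 0  red 0
side green 0 0  red 0
```

Call:
play_rows(
  steps=[255,0,0,0,0,0,0.14,255,0,0,0,0,0,0.28,255,0,0,0,0,0,0.42,255,0,0,0,0,0,0.56,255,0,0,0,0,0,0.7],
)

```text
t: 45.65
eef_pos: [0.5956, -0.0288, 0.0963]
ee_rot: [-1.865, -2.52, 0.011]
ft_force: [-13.4, -1.9, 7.6]
gripper_width: 0.149
grip_force: 30.0
```

```bash
python3 feel.py 22
```

```text
[ 0.5956 -0.0288  0.0963] 0.169 [-13.4  -1.9   7.6] [-0.379  2.247  0.125] yaw 106.97 -0.43
scene green 0 0  red 0
side green 0 0  red 0
```

Call:
play_rows(
  steps=[255,0,0,0,0,0,0.1,255,0,0,0,0,0,0.14,255,0,0,0,0,0,0.14],
)

```text
t: 46.05
eef_pos: [0.5954, -0.0288, 0.0963]
ee_rot: [-2.031, -2.388, 0.012]
ft_force: [-13.5, -1.2, 8.2]
gripper_width: 0.144
grip_force: 30.0
```

```bash
python3 feel.py 23
```

```text
[ 0.5954 -0.0288  0.0963] 0.1688 [-13.5  -1.2   8.2] [-0.337  2.275  0.077] yaw 99.22 -0.3
scene green 0 0  red 0
side green 0 0  red 0
```

Call:
play_rows(
  steps=[255,0,0,0,0,0,0.1,255,0,0,0,0,0,0.14,255,0,0,0,0,0,0.14],
)

```text
t: 46.45
eef_pos: [0.5953, -0.0288, 0.0963]
ee_rot: [-2.194, -2.24, 0.014]
ft_force: [-14.5, -1.8, 8.2]
gripper_width: 0.149
grip_force: 30.0
```

```bash
python3 feel.py 24
```

```text
[ 0.5953 -0.0288  0.0963] 0.1687 [-14.5  -1.8   8.2] [-0.377  2.427  0.095] yaw 91.21 -0.16
scene green 0 0  red 0
side green 0 0  red 0
```

```bash
python3 - <<'E'
from h import *
for n,b in(("scene",(100,170,322,365)),("side",(115,185,335,380))):
    I=[cv2.imread(f"pics/{n}{k}.png").astype(int) for k in(21,22,23,24)]
    for k in(1,2,3):
        d=np.abs(I[k]-I[k-1]).sum(2)[b[0]:b[1],b[2]:b[3]];q=np.argwhere(d>20);print(n,k,len(q),[(int(r)+b[0],int(c)+b[2],int(d[r,c])) for r,c in q[:12]])
    J=I[3]
    u=342 if n=="scene" else 354
    for r in range(b[0]+16,b[0]+50,1): print(r,J[r,u-1:u+2].tolist()) if n=="scene" else None
E
```

```text
scene 1 914 [(111, 322, 23), (116, 330, 73), (116, 331, 111), (117, 325, 27), (117, 330, 93), (117, 331, 165), (118, 330, 85), (118, 331, 129), (119, 331, 27), (120, 329, 21), (121, 329, 66), (121, 330, 94)]
scene 2 567 [(123, 322, 22), (127, 329, 30), (127, 330, 44), (127, 331, 37), (128, 328, 55), (128, 329, 62), (128, 330, 76), (128, 331, 65), (128, 332, 32), (128, 335, 27), (129, 327, 34), (129, 328, 73)]
scene 3 568 [(122, 327, 21), (122, 328, 47), (122, 329, 93), (123, 328, 27), (123, 329, 40), (128, 332, 46), (128, 333, 52), (128, 334, 60), (128, 335, 46), (129, 327, 23), (129, 329, 41), (129, 330, 53)]
116 [[93, 90, 89], [91, 87, 86], [92, 88, 86]]
117 [[91, 88, 86], [92, 88, 88], [93, 88, 87]]
118 [[91, 88, 87], [94, 92, 91], [91, 87, 87]]
119 [[117, 115, 114], [156, 157, 155], [157, 159, 156]]
120 [[217, 219, 218], [247, 247, 247], [247, 247, 247]]
121 [[241, 243, 243], [247, 247, 247], [247, 247, 247]]
122 [[246, 246, 246], [247, 247, 247], [247, 247, 247]]
123 [[247, 247, 247], [247, 247, 247], [247, 247, 247]]
124 [[247, 247, 247], [247, 247, 247], [247, 247, 247]]
125 [
[... 1170 characters left out ...]
[84, 81, 78], [64, 61, 60], [56, 54, 53]]
149 [[59, 56, 54], [52, 50, 49], [51, 49, 49]]
side 1 844 [(129, 342, 30), (130, 341, 30), (130, 342, 61), (130, 343, 34), (131, 341, 27), (131, 342, 65), (131, 343, 33), (132, 342, 28), (133, 342, 23), (134, 340, 21), (134, 341, 74), (134, 342, 83)]
side 2 349 [(137, 340, 44), (137, 341, 48), (138, 340, 53), (138, 341, 68), (138, 342, 36), (139, 340, 29), (139, 341, 39), (139, 342, 24), (142, 336, 26), (143, 335, 22), (143, 336, 37), (143, 348, 25)]
side 3 359 [(133, 342, 45), (133, 343, 45), (133, 344, 22), (134, 341, 32), (134, 342, 64), (134, 343, 74), (134, 344, 37), (135, 340, 69), (135, 341, 73), (135, 342, 52), (135, 343, 46), (135, 344, 25)]
```

Call:
play_rows(
  steps=[180,0,0,0,0,0,0,180,0,0,0,0,0,0,160,0,0,0,0,0,0,160,0,0,-15,0,0,0,160,0,0,-40,0,0,0],
)

```text
t: 47.05
eef_pos: [0.5981, -0.0278, 0.1355]
ee_rot: [-2.196, -2.243, 0.003]
ft_force: [0.2, -0.3, -0.3]
gripper_width: 0.368
grip_force: 0.0
```

Call:
play_rows(
  steps=[160,-10,-18,-10,0,0,0,160,-28,-50,-15,0,0,0,160,-48,-88,-20,0,0,0,160,-70,-131,-25,0,0,0,160,-70,-131,-25,0,0,0],
)

```text
t: 47.55
eef_pos: [0.467, -0.1024, 0.1627]
ee_rot: [2.2, 2.24, 0.0]
ft_force: [0.7, 0.2, -0.2]
gripper_width: 0.37
grip_force: 0.0
```

```bash
python3 feel.py 25; python3 - <<'E'
from h import *
for n,u,a,b in(("scene",342,118,150),("side",354,134,165)):
    J=cv2.imread(f"pics/{n}25.png")
    print(n)
    for r in range(a,b): print(r,J[r,u-2:u+3].tolist())
E
```

```text
[ 0.467  -0.1024  0.1627] 0.0209 [ 0.7  0.2 -0.2] [-0.019 -0.135 -0.008] yaw 91.03 -0.35
scene green 4 70 [132.2 342.8] red 0
side green 0 0  red 0
scene
118 [[96, 93, 91], [92, 90, 88], [93, 90, 89], [93, 89, 88], [93, 91, 90]]
119 [[99, 96, 95], [119, 118, 117], [157, 157, 155], [159, 161, 158], [158, 160, 156]]
120 [[122, 122, 121], [219, 222, 220], [247, 247, 247], [247, 247, 247], [247, 247, 247]]
121 [[156, 161, 159], [242, 244, 244], [247, 247, 247], [247, 247, 247], [247, 247, 247]]
122 [[176, 179, 177], [246, 246, 246], [247, 247, 247], [247, 247, 247], [247, 247, 247]]
123 [[205, 211, 207], [247, 247, 247], [247, 247, 247], [247, 247, 247], [247, 247, 247]]
124 [[220, 224, 221], [247, 247, 247], [247, 247, 247], [247, 247, 247], [247, 247, 247]]
125 [[228, 232, 230], [247, 247, 247], [247, 247, 247], [247, 247, 247], [247, 247, 247]]
126 [[241, 243, 242], [247, 247, 247], [247, 247, 247], [247, 247, 247], [247, 247, 247]]
127 [[245, 246, 246], [247, 247, 247], [247, 247, 247], [247, 247, 247], [247, 247, 247]]
128 [[247, 247, 247], [247, 247, 247], [247, 247, 247], [247, 24
[... 3733 characters left out ...]
1], [235, 242, 241]]
157 [[200, 213, 211], [212, 223, 223], [220, 230, 230], [224, 234, 233], [226, 234, 233]]
158 [[158, 170, 170], [174, 192, 193], [189, 210, 213], [207, 223, 224], [220, 228, 228]]
159 [[104, 114, 116], [120, 138, 141], [150, 168, 172], [189, 204, 206], [216, 223, 223]]
160 [[60, 64, 66], [74, 83, 85], [120, 129, 131], [175, 183, 183], [210, 217, 216]]
161 [[41, 40, 40], [52, 53, 53], [98, 101, 101], [156, 161, 158], [195, 201, 198]]
162 [[35, 33, 33], [42, 41, 41], [82, 83, 82], [131, 135, 132], [169, 173, 171]]
163 [[32, 29, 28], [40, 38, 37], [70, 72, 70], [112, 114, 112], [144, 147, 145]]
164 [[44, 42, 41], [49, 48, 46], [78, 78, 77], [115, 117, 116], [138, 140, 138]]
```

The green band has just appeared (scene rows 132-133), a lift of about 1 mm. I'll regrasp and add 0.24 rad, about 1.2 mm.

Call:
play_rows(
  steps=[160,22,43,0,0,0,0,160,48,88,8,0,0,0,160,70,131,22,0,0,0,160,70,131,25,0,0,0,160,70,131,28,0,0,0],
)

```text
t: 48.15
eef_pos: [0.6003, -0.0266, 0.132]
ee_rot: [-2.194, -2.247, 0.001]
ft_force: [-0.6, -0.1, 0.2]
gripper_width: 0.372
grip_force: 0.0
```

```bash
python3 to.py .597 -.0284 .096 91.2
```

```text
[ 0.6003 -0.0266  0.132 ] 0.37157089143770844 0.0 [-0.6 -0.1  0.2] -0.16
[-1.7 -3.3 36. ] [-0.0014 -0.0002  0.0029]
```

Call:
play_rows(
  steps=[160,-2,-2,12,0,0,0,160,-2,-2,28,0,0,0,160,-2,-2,36,0,0,0,255,-2,-2,36,0,0,0,255,-2,-2,36,0,0,0],
)

```text
t: 48.65
eef_pos: [0.5969, -0.0304, 0.0972]
ee_rot: [2.198, 2.244, 0.001]
ft_force: [0.2, 0.2, 0.2]
gripper_width: 0.258
grip_force: 0.0
```

Call:
play_rows(
  steps=[255,0,0,0,0,0,0,255,0,0,0,0,0,0,255,0,0,0,0,0,0,255,0,0,0,0,0,0,255,0,0,0,0,0,0],
)

```text
t: 49.15
eef_pos: [0.5952, -0.0304, 0.0979]
ee_rot: [-2.195, -2.243, 0.006]
ft_force: [-8.2, -1.0, 4.6]
gripper_width: 0.146
grip_force: 30.0
```

Call:
play_rows(
  steps=[255,0,0,0,0,0,0.1,255,0,0,0,0,0,0.2,255,0,0,0,0,0,0.25,255,0,0,0,0,0,0.25,255,0,0,0,0,0,0.25],
)

```text
t: 49.65
eef_pos: [0.5945, -0.0303, 0.0979]
ee_rot: [-2.457, -1.952, 0.008]
ft_force: [-10.9, -1.1, 6.5]
gripper_width: 0.145
grip_force: 30.0
```

```bash
python3 feel.py 26
```

```text
[ 0.5945 -0.0303  0.0979] 0.1673 [-10.9  -1.1   6.5] [-0.179  1.836  0.05 ] yaw 76.91 0.09
scene green 0 0  red 0
side green 0 0  red 0
```

Call:
play_rows(
  steps=[255,0.7,1,0,0,0,0,255,1.3,2,0,0,0,0,200,1.3,2,0,0,0,0,180,1.3,2,0,0,0,0,160,1.3,2,0,0,0,0],
)

```text
t: 50.25
eef_pos: [0.6001, -0.0294, 0.0981]
ee_rot: [2.459, 1.952, 0.003]
ft_force: [0.6, -0.1, 0.2]
gripper_width: 0.322
grip_force: 0.0
```

Call:
play_rows(
  steps=[160,0,0,0,0,0,0,160,0,0,-15,0,0,0,160,0,0,-40,0,0,0,160,-15,-20,-50,0,0,0,180,-40,-50,-65,0,0,0],
)

```text
t: 50.75
eef_pos: [0.5426, -0.0567, 0.1643]
ee_rot: [2.457, 1.954, 0.003]
ft_force: [0.0, -1.4, 0.6]
gripper_width: 0.333
grip_force: 0.0
```

```bash
python3 to.py .45 -.13 .17 30
```

```text
[ 0.5426 -0.0567  0.1643] 0.33279616632956466 0.0 [ 0.  -1.4  0.6] 0.02
[-92.3 -73.7  -6. ] [ 0.0025 -0.0015  0.8203]
```

Call:
play_rows(
  steps=[255,-20,-15,0,0,0,0.13,255,-40,-30,-2,0,0,0.27,255,-60,-48,-4,0,0,0.41,255,-80,-64,-6,0,0,0.55,255,-92,-74,-6,0,0,0.69],
)

```text
t: 51.25
eef_pos: [0.4483, -0.1306, 0.17]
ee_rot: [2.977, 0.996, 0.004]
ft_force: [0.1, 0.4, 0.2]
gripper_width: 0.011
grip_force: 0.0
```

Call:
play_rows(
  steps=[255,0,0,0,0,0,0.13,255,0,0,0,0,0,0.13,255,0,0,0,0,0,0.13],
)

```text
t: 51.55
eef_pos: [0.4492, -0.1298, 0.1692]
ee_rot: [3.033, 0.815, 0.003]
ft_force: [0.5, 0.8, -0.5]
gripper_width: 0.005
grip_force: 0.0
```

```bash
python3 feel.py 27; python3 - <<'E'
from det import *
J=cv2.imread("pics/scene27.png")
for r in range(129,136): print(r,J[r,340:346].tolist())
J=cv2.imread("pics/s15.png")
print("base");[print(r,J[r,340:346].tolist()) for r in range(131,135)]
# carriage: plate/carousel centre + knob; button in wrist
c=cam("wrist","w27.png");h,s,v=cv2.split(cv2.cvtColor(c["image"],cv2.COLOR_BGR2HSV))
print("btn",[(np.round(b[:3],1),onz(c,b[0],b[1],.072).round(4)) for b in blobs((h>45)&(h<80)&(s>120)&(v>60),60,3000)])
for b in blobs((h>100)&(h<125)&(s>120)&(v>60),8,4000):
    p=onz(c,b[0],b[1],.083+.0272)
    if .6<p[0]<.9 and -.1<p[1]<.15: print("blue",np.round(b[:3],1),p.round(4))
E
python3 to.py .5255 -.1655 .13 30
```

```text
[ 0.4492 -0.1298  0.1692] 0.0185 [ 0.5  0.8 -0.5] [ 0.013 -0.002 -0.015] yaw 30.07 0.65
scene green 6 196 [132.5 342. ] red 0
side green 5 95 [149.4 354.8] red 0
129 [[247, 247, 247], [247, 247, 247], [247, 247, 247], [247, 247, 247], [247, 247, 247], [247, 247, 247]]
130 [[247, 247, 247], [236, 238, 236], [213, 216, 213], [238, 240, 238], [247, 247, 247], [247, 247, 247]]
131 [[177, 181, 178], [126, 131, 126], [95, 103, 92], [133, 137, 131], [197, 200, 197], [221, 225, 224]]
132 [[81, 92, 76], [78, 116, 66], [86, 137, 70], [88, 131, 75], [91, 100, 86], [110, 110, 109]]
133 [[65, 69, 60], [72, 93, 64], [75, 100, 66], [72, 90, 65], [65, 67, 61], [69, 64, 64]]
134 [[63, 59, 59], [65, 67, 62], [65, 67, 61], [65, 63, 61], [63, 59, 59], [59, 55, 56]]
135 [[48, 46, 46], [54, 51, 51], [53, 50, 51], [53, 50, 51], [53, 50, 51], [54, 51, 51]]
base
131 [[183, 186, 183], [180, 184, 181], [157, 159, 157], [163, 165, 164], [192, 196, 193], [214, 218, 217]]
132 [[76, 74, 74], [70, 70, 70], [66, 65, 65], [70, 68, 68], [83, 81, 81], [104, 104, 105]]
133 [[62, 57, 59], [57, 54, 54], [57, 53, 52], [60, 55, 56], [65, 63, 63], [67, 62, 63]]
134 [[58, 54, 55], [61, 57, 58], [61, 56, 56], [60, 58, 58], [60, 57, 57], [59, 55, 56]]
btn [(array([386.5, 139.1,  61.5]), array([ 0.5255, -0.1551,  0.072 ]))]
[ 0.449  -0.1295  0.1684] 0.0017928484995166762 0.0 [-0.9 -1.1 -0. ] 0.65
[48.2 69.4 38.5] [ 0.0006 -0.0007  0.0003]
```

Green grows with no red; I estimate about 2 mm of lift. Now the button.

Call:
play_rows(
  steps=[255,15,22,0,0,0,0,255,34,48,10,0,0,0,255,48,69,25,0,0,0,255,48,69,38,0,0,0,255,48,69,38,0,0,0],
)

```text
t: 52.2
eef_pos: [0.523, -0.1646, 0.1272]
ee_rot: [-3.031, -0.811, 0.007]
ft_force: [-1.9, -0.1, -0.2]
gripper_width: 0.005
grip_force: 0.0
```

```bash
python3 to.py .526 -.1655 .076 30; python3 - <<'E'
from det import *
c=cam("wrist","w28.png");I=c["image"];h,s,v=cv2.split(cv2.cvtColor(I,cv2.COLOR_BGR2HSV))
print("foot/centre pred px",[np.round(proj(c,[*p,z]),0) for p,z in(((.7234,.041),.146),((.5965,-.029),.119))])
print([(np.round(b[:3],0),onz(c,b[0],b[1],.11).round(3)) for b in blobs((h>100)&(h<125)&(s>120)&(v>60),8,4000)])
# white disc region -> bounding
for b in blobs((s<60)&(v>150),2000,40000):
    P=np.array([onz(c,u,w,.118)[:2] for u,w in b[3][:,0,:].astype(float)]).astype(np.float32);(x,y),r=cv2.minEnclosingCircle(P);print("white",np.round(b[:3]),x,y,r,cv2.boundingRect(b[3]))
E
```

```text
[ 0.523  -0.1646  0.1272] 0.004781233597312486 0.0 [-1.9 -0.1 -0.2] 0.64
[ 2.3  2.5 51.1] [-0.0046  0.0032 -0.0007]
foot/centre pred px [array([ 200., -158.]), array([185.,  26.])]
[(array([583., 397.,  12.]), array([ 0.474, -0.64 ,  0.11 ])), (array([ 249.,   36., 1310.]), array([ 0.609, -0.068,  0.11 ])), (array([211.,   4., 124.]), array([ 0.617, -0.033,  0.11 ]))]
white [ 409.   31. 2288.] 0.6674098968505859 -0.14544159173965454 0.03849693015217781 (347, 0, 121, 70)
white [ 278.   94. 3138.] 0.5859333872795105 -0.10237235575914383 0.05716683343052864 (269, 0, 20, 189)
```

Call:
play_rows(
  steps=[255,2,1,20,0,0,0,255,2,1,40,0,0,0,255,2,1,50,0,0,0,255,2,1,54,0,0,0,255,2,1,56,0,0,0],
)

```text
t: 52.75
eef_pos: [0.527, -0.1654, 0.0746]
ee_rot: [3.035, 0.811, 0.002]
ft_force: [0.2, -0.5, -0.2]
gripper_width: 0.004
grip_force: 0.0
```

Call:
play_rows(
  steps=[255,0,0,2,0,0,0,255,0,0,4,0,0,0,255,0,0,5,0,0,0,255,0,0,5,0,0,0],
)

```text
t: 53.15
eef_pos: [0.5277, -0.1657, 0.07]
ee_rot: [3.034, 0.81, 0.003]
ft_force: [0.3, -0.2, 3.0]
gripper_width: 0.007
grip_force: 1.3
```

Contact at about 0.072; pressing further.

Call:
play_rows(
  steps=[255,0,0,2,0,0,0,255,0,0,4,0,0,0,255,0,0,5.5,0,0,0,255,0,0,5.5,0,0,0,255,0,0,5.5,0,0,0],
)

```text
t: 53.65
eef_pos: [0.5278, -0.1658, 0.0661]
ee_rot: [3.034, 0.81, 0.002]
ft_force: [-3.8, 1.7, 13.7]
gripper_width: 0.003
grip_force: 7.0
```

Bottomed at 13.7 N, so it is pressed. Retreat and make the final check.

Call:
play_rows(
  steps=[255,0,0,-10,0,0,0,255,0,0,-45,0,0,0,255,0,0,-85,0,0,0,255,-35,-30,-105,0,0,0,255,-70,-60,-110,0,0,0],
)

```text
t: 54.15
eef_pos: [0.4371, -0.1489, 0.1765]
ee_rot: [3.032, 0.811, 0.006]
ft_force: [-0.6, -1.4, 0.3]
gripper_width: 0.001
grip_force: 0.0
```

Call:
play_rows(
  steps=[255,-20,0,0,0,0,0,255,-40,0,0,0,0,0,255,-40,0,0,0,0,0,255,-40,0,0,0,0,0],
)

```text
t: 54.55
eef_pos: [0.4016, -0.1682, 0.1732]
ee_rot: [-3.035, -0.809, -0.001]
ft_force: [-0.4, -0.5, 1.2]
gripper_width: 0.005
grip_force: 0.0
```

```bash
python3 feel.py 29; python3 - <<'E'
from det import *
S=np.load("pics/c_s15.npy",allow_pickle=True).item();S["image"]=cv2.imread("pics/scene29.png")
h,s,v=cv2.split(cv2.cvtColor(S["image"],cv2.COLOR_BGR2HSV))
# carousel rim outline in scene: fit circle at rim-top height
r=np.array([np.cos(np.radians(28.9)),np.sin(np.radians(28.9))])
for nm,f,z,c0 in(("before","s15.png",.091,(.5746,-.0412)),("now","scene29.png",.118,(.7234,.041))):
    I=cv2.imread("pics/"+f);g=cv2.cvtColor(I,cv2.COLOR_BGR2GRAY);P=[]
    for a in np.radians(np.arange(0,360,6)):
        pr=[]
        for q in np.arange(.070,.098,.0005):
            u,w=proj(S,[c0[0]+q*np.cos(a),c0[1]+q*np.sin(a),z]);pr.append(cv2.getRectSubPix(g,(1,1),(float(u),float(w)))[0,0])
        pr=np.array(pr,int);d=pr[:-4]-pr[4:];k=d.argmax()
        if d[k]>60:P.append((c0[0]+(.071+.0005*k)*np.cos(a),c0[1]+(.071+.0005*k)*np.sin(a)))
    P=np.array(P)
    for _ in range(3):
        A=np.c_[2*P,np.ones(len(P))];x=np.linalg.lstsq(A,(P**2).sum(1),rcond=None)[0];R0=np.sqrt(x[2]+x[0]**2+x[1]**2);e=np.abs(np.linalg.norm(P-x[:2],axis=1)-R0);P=P[e<max(.002,1.5*e.std())]
    print(nm,len(P),x[:2].round(4),R0.round(4))
E
```

```text
[ 0.4016 -0.1682  0.1732] 0.0735 [-0.4 -0.5  1.2] [-0.041 -0.051 -0.008] yaw 29.85 0.53
scene green 6 196 [132.5 342. ] red 0
side green 6 108 [149.2 354.8] red 0
before 2 [0.369  0.2659] 0.457
now 1 [0.2062 0.0261] 0.4489
```

```bash
python3 -c "
from rig import manip
print(manip.finish_job())"
```

```text
the job is handed in; nothing more can be done
None
```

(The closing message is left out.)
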